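# Find the heavy side of a rotor on its balancing stand and hold it at the bottom

### The job

The rotor (the drum) on the balancing stand has a hidden heavy side: turn it by the spokes of its hand wheel and feel where it goes hard and where it goes easily, then bring the heavy side to the bottom, straight below the axle. Finish while gripping a spoke between the fingers, holding the rotor still there as if for marking, without letting go. Leave the other things on the bench where they are.

Things in the scene. Friction and masses are not known exactly. Their poses are not given: they have to be found in the camera images.
- axle (a point): Centre of the hand wheel on its level axle, 150 mm above the bench; fixed, does not turn. x along the axle, away from the robot, towards drum and pillar; z up; y to the left of someone facing the wheel. The stand is fixed to the bench, yawed by up to 0.25 rad. The rotor is the plain aluminium drum just behind the wheel, 104 mm across, 36 mm wide; it looks the same all round.
- handwheel: Dark hub 68 mm across with six equal radial steel spokes, 10 mm round, 60 degrees apart, all in one plane, rounded ends 106 mm from the axle; turns with the drum. Origin on the axle, at the axle point; own x along the axle, own z along one spoke, tilted sideways by its turn. All spokes look alike; neither looks nor angle tell the heavy side. Push or pinch a spoke 65 to 100 mm out.
- bearing (a point): Face of the bearing behind the drum, 62 mm from the wheel's centre along the axle. It drags with about 0.33 N m, a little more than the pull of the slug hidden in the drum (0.25 to 0.31 N m at most; 34 mm off the axle, at an angle in the drum that differs each time but never shifts), so the drum stays where it is left. A spring joins wheel and drum: 4 N m per rad, slack at rest.
- base (a point): Top middle of the stand's base plate (160 x 120 mm, 14 high); the grey pillar behind the drum is 56 mm wide and ends 29 mm above the axle. Felt 80 mm from the axle: turning takes up to 8 N while the heavy side rises, next to nothing while it comes down, 4 N both ways when it is at the bottom or top. Coming slowly to a stop, the hand keeps this force through the spring; that winds up to 0.16 rad and springs back when let go.
- loupe_mid (a point): black eye loupe, 34 mm across, 30 high (mm): centre of a bystander, to be left where it lies
- pin_vise_mid (a point): brass pin vise with a needle, lying, 150 mm long, 12 thick (mm): centre of a bystander, to be left where it lies
- bench_block_mid (a point): black steel block, 44 x 66 x 22 (mm): centre of a bystander, to be left where it lies
- slip_stone_mid (a point): small brown stone bar, 12 x 37 x 9 (mm): centre of a bystander, to be left where it lies
- ring_clamp_mid (a point): wooden ring clamp, lying, 29 x 140 x 28 (mm): centre of a bystander, to be left where it lies
- dial_holder_mid (a point): flat brass disc with a white dial, 41 across, 6 high (mm): centre of a bystander, to be left where it lies
- blue_box_mid (a point): small open parts box, 44 x 64 x 15 (mm): centre of a bystander, to be left where it lies
- sample_jar_1_mid (a point): screw-lid jar, 46 across, 58 high (mm): centre of a bystander, to be left where it lies

How it is judged:
At the end, for the whole second after the job is handed in: The heavy side is at the bottom, within 20 degrees of straight below the axle, the hand wheel is at rest, and the fingers still grip it (more than 3 N) through the last second (z of heavy_spot in the frame of axle below 0 m and y of heavy_spot in the frame of axle between -0.0116 and 0.0116 m and angular speed of handwheel below 0.1 rad/s and contact force between the fingers and handwheel above 3 N); the arm keeps its last pose, push and grip.
It fails at once if a bystander pushed more than 25 mm from its place (distance of any of loupe_mid, pin_vise_mid, bench_block_mid, slip_stone_mid, ring_clamp_mid, dial_holder_mid, blue_box_mid, sample_jar_1_mid from where it was at the start of the episode above 0.025 m).
It also fails if it takes over 72 s, if anything falls off the work surface, if the arm or the gripper's body presses on something with over 40 N, if the wrist force passes 120 N, or if a joint passes its speed limit or range.

### The arm

A 6-joint arm with a two-finger parallel gripper is mounted at the origin on a cart in front of the work surface, level with it; the furniture and walls round the work are solid. World frame = base frame: x ahead of the robot, y to its left, z up, the work surface at z = 0. Lengths are in m, angles in rad, forces in N, time in s.
With the tool pointing down it reaches from about 0.25 to 0.775 m from the base axis. Payload 8.9 kg.
Tool frame: the origin (TCP) lies between the finger pads; the fingertips stand 17 mm ahead of it and the grasp point (between the pads) lies 2 mm behind it; z points along the fingers, x is the direction in which the jaws open and shut, and the axes are right-handed (so a half turn about z gives the same grasp; the last joint's range is limited). The gripper opens to 85 mm and grips with 20 to 120 N. Pads are 22 mm wide; open, the fingers measure 114 mm over their backs; the gripper's body (76 mm by 85 mm) begins 54 mm behind the grasp point. The pads swing forward as they close: fully open they stand 13 mm farther back than shut.
Start: joints at [-1.465, 0.291, -0.153, 1.127, 0, 1.431], TCP at [0.127, -0.509, 0.248] pointing down, gripper open.
Joint ranges: [-2.52, 2.52], [-0.91, 1.74], [-1.3, 1.37], [-1.96, 2.02], [-1.52, 1.47], [-3.14, 3.14]. Speed limits (rad/s): [2.22, 2.22, 2.79, 3.14, 3.14, 3.14].

### API

Orientations are given as a unit quaternion [w, x, y, z].
In Python, from plant import telemetry, capture, job gives the robot as it stands.
- The arm moves only by the tool move_arm, never from a script. Its argument "moves" is a list of rows, each an object with "translation": the shift along the tool's x, y, z in units of 25 mm (1.0 is 25 mm), a list of three; "yaw": the turn about the tool's z in units of 5 degrees (1.0 is 5 degrees); "fingers": the finger opening in mm, from 0 to 85.4. A call has 1 to 5 rows; each row is the pose to reach, as a shift and turn from the pose commanded when the call began, along the tool's axes at that moment; what a row does not reach only later rows make up. A row lasts 1/12 s, in which the tool goes at most 41.7 mm and 7.16 degrees, less where a joint would pass 70% of its speed; a pose out of reach is approached as far as the arm can. A call with a gripper value outside its range is refused whole. The fingers move at their own pace and stop on an object; the grip force is fixed at half the most. Time passes only in rows, so rows that repeat a pose let the fingers close. It gives the time, the measured TCP pose, the force and the opening at its end, in the units of the state.
- telemetry.get_obs(): the state, without advancing time (a new reading comes with each control period).
- capture(name): name is "scene" or "top" or "wrist"; returns a dict with "image" (400x640x3 uint8, red, green, blue), "mtx" (3x3 intrinsics, pixels), "distortion" ([k1, k2, p1, p2, k3] as OpenCV has them; the pictures are not rectified), "pose" (4x4, takes a point from camera to world coordinates); the wrist camera has in their place "T_tool_cam" (4x4, takes a point from camera to tool coordinates, whose origin is the TCP and whose axes are the tool frame's). Camera axes: x right, y down, z forward; pixel columns grow to the right and rows downward; lengths in m; the calibration is good to about 2 mm. A picture is of the moment at which its call begins: read the wrist's pose just before it. There is no depth.
- job.hand_in(): hands the job in, once; it reports no verdict.
The state is a dict: "time_s": time; "joint_pos": joint angles; "dq": joint speeds; "tau": joint torques, N m; "tcp_pos": TCP position; "ee_rot": TCP orientation; "wrist_force": force on the tool from outside, world axes, zero at the start; "torque": the same for the moment, N m; "width": finger opening in m.
Only numpy, scipy, OpenCV 4.12 (cv2) and the standard library are available. Lean on these libraries where they do the work, as an engineer would, in place of code of your own. Each camera call takes 0.05 s, during which the arm holds its last target.

## Working session

There is one attempt and no reset: what is moved stays moved. The work goes in short steps, Python scripts to look and compute and a tool call to move; the robot and the scene stay as the last step left them, time stands still between calls to the robot, and variables do not carry over. Pictures are saved under pics/ and viewed, and the job is handed in when it is done.

Besides the shell and the picture viewer there is one more tool, called after "Emit:" as name(argument=value, ...), one argument or row to a line, values as JSON. move_arm: Moves the arm, as the interface text tells. Its arguments: {"type":"object","properties":{"moves":{"type":"array"}},"required":["moves"]}

```bash
ls; mkdir -p pics; python3 - <<'E'
from plant import telemetry, capture
import cv2
print(telemetry.get_obs())
for n in ("scene","top"):
    c=capture(n); cv2.imwrite(f"pics/{n}0.png",c["image"][:,:,::-1]); print(n,c["mtx"].tolist(),c["distortion"],c["pose"].round(4).tolist())
E
```

```text
pics
{'time_s': 0.0, 'joint_pos': array([-1.46531522e+00,  2.91301161e-01, -1.54098278e-01,  1.12667193e+00,
       -3.66596752e-05,  1.43149469e+00]), 'dq': array([-0.00155227, -0.00152299,  0.00024849, -0.00072195,  0.00048874,
       -0.00073115]), 'tau': array([-1.74671645e-04, -5.37141967e+01,  3.31370330e+01,  1.61605520e-02,
       -1.90400306e-04,  1.57495787e-06]), 'tcp_pos': array([ 0.12718151, -0.50895737,  0.24773189]), 'ee_rot': array([-4.45614575e-04,  7.88144996e-01, -6.15489283e-01, -4.56287723e-04]), 'wrist_force': array([ 1.04428942, -0.1819642 ,  0.5672802 ]), 'torque': array([-0.01271685,  0.04605368, -0.0087025 ]), 'width': 0.08549808572844446}
scene [[412.9872232800744, 0.0, 325.99037894552686], [0.0, 412.9872232800744, 198.65979001228885], [0.0, 0.0, 1.0]] [-0.03387042  0.          0.          0.          0.        ] [[-0.8048, -0.4022, 0.4366, 0.0451], [-0.5936, 0.5492, -0.5883, 0.7461], [-0.0031, -0.7326, -0.6807, 0.8756], [0.0, 0.0, 0.0, 1.0]]
top [[417.6635311008048, 0.0, 318.14870451064525], [0.0, 417.6635311008048, 200.209421486018], [0.0, 0.0, 1.0]] [-0.06944121  0.          0.          0.          0.        ] [[-0.0403, -0.9766, 0.2113, 0.2814], [-0.9992, 0.0387, -0.0121, 0.0982], [0.0036, -0.2116, -0.9773, 1.1696], [0.0, 0.0, 0.0, 1.0]]
```

View pics/scene0.png

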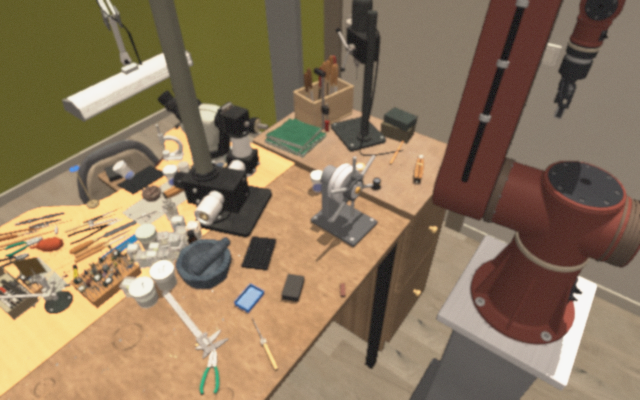

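View pics/top0.png

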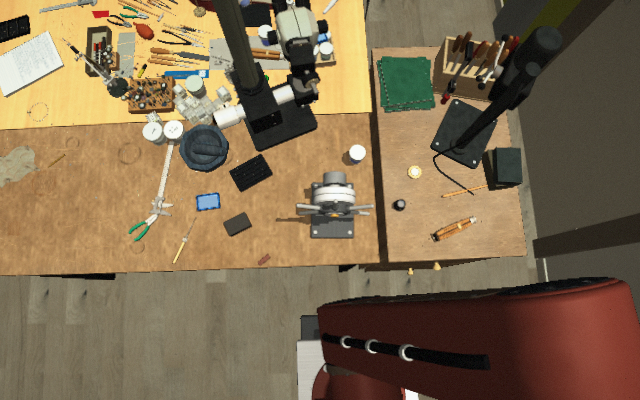

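The scene picture shows the stand near (345,205), with the drum at about (335,190). In the top picture the wheel is at about (335,208), the base plate at about (333,222), and bystanders lie on both sides. I'll enlarge both around the stand.

```bash
python3 - <<'E'
import cv2
a=cv2.imread("pics/top0.png")[150:270,260:420]; cv2.imwrite("pics/top0z.png",cv2.resize(a,None,fx=5,fy=5,interpolation=cv2.INTER_CUBIC))
a=cv2.imread("pics/scene0.png")[140:250,290:430]; cv2.imwrite("pics/scene0z.png",cv2.resize(a,None,fx=5,fy=5,interpolation=cv2.INTER_CUBIC))
E
```

```text
(no output)
```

View pics/top0z.png

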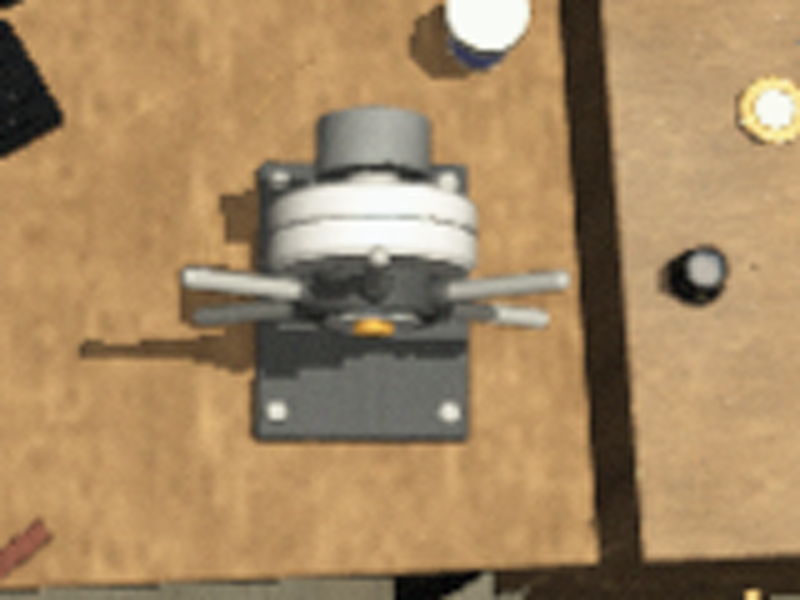

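View pics/scene0z.png

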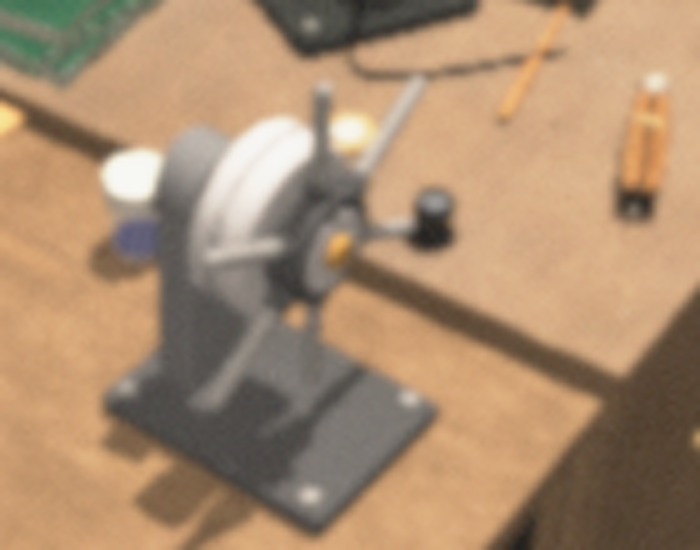

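```bash
cat > h.py <<'E'
import numpy as np,cv2
from plant import telemetry, capture
CAL={}
def cam(n,c=None):
    c=c or capture(n); return c
def proj(c,P):
    T=np.linalg.inv(c["pose"]); r,_=cv2.Rodrigues(T[:3,:3])
    return cv2.projectPoints(np.array(P,float),r,T[:3,3],c["mtx"],c["distortion"])[0][:,0]
def spokes(x0,y0,yaw,th,R=0.104,z0=.15):
    # spoke k direction: angle a from z, sideways toward +y' (left)
    yv=np.array([-np.sin(yaw),np.cos(yaw),0])
    a=th+np.arange(6)*np.pi/3   # measured from up toward +y'
    return np.array([x0,y0,z0])+R*(np.cos(a)[:,None]*np.array([0,0,1.])+np.sin(a)[:,None]*yv)
E
python3 - <<'E'
from h import *
import pickle
from scipy.optimize import least_squares
cs={n:capture(n) for n in("top","scene")}; pickle.dump(cs,open("cal.pkl","wb"))
# k:0 up,1 UL(+y),2 LL,3 down,4 LR,5 UR
ob={"top":{0:(335.6,201.6),1:(297.4,205.6),5:(373,206),2:(299.4,213.4),4:(369,213.4)},
"scene":{0:(354.4,157.4),5:(373.4,156.4),1:(332.8,191),2:(331.4,220)}}
def res(p):
    P=spokes(*p); r=[]
    for n in ob:
        q=proj(cs[n],P)
        for k,v in ob[n].items(): r+=list(q[k]-v)
    return np.array(r)
s=least_squares(res,[.4,0,0,0.],loss="soft_l1")
print(s.x, res(s.x).round(1)); 
print(proj(cs["top"],[[s.x[0],s.x[1],.15]]),proj(cs["scene"],spokes(*s.x)))
E
```

```text
[ 0.47589421  0.04528201 -0.04584604  0.00883447] [ 0.7 -0.6  0.  -0.2  0.6 -0.2  0.2 -0.  -0.4  0.3  0.1 -0.   0.2  0.3
 -0.9  1.1  0.5  1.4]
[[334.75255057 209.75688531]] [[354.52342907 157.3784093 ]
 [331.90634575 192.05208375]
 [331.86118753 221.4485765 ]
 [351.68105218 216.04760866]
 [371.0272328  185.68906266]
 [373.56851769 156.69966403]]
```

The fit puts the axle at about (0.476, 0.045, 0.150), with yaw about -0.05 and one spoke almost upright. Residuals are about 1 px. I'll raise the tool and set the jaw direction tangential, so an open pair of fingers can straddle the upright spoke.

Emit:
move_arm(
  moves=[
    {"translation": [-0.5, -0.5, -1.2], "yaw": 0.8, "fingers": 38},
    {"translation": [-1.5, -1.5, -2.0], "yaw": 1.6, "fingers": 38},
    {"translation": [-2.5, -2.6, -2.8], "yaw": 2.4, "fingers": 38},
    {"translation": [-3.5, -3.7, -3.4], "yaw": 3.3, "fingers": 38},
    {"translation": [-4.6, -4.8, -3.6], "yaw": 3.3, "fingers": 38},
  ],
)

```text
time_s: 0.62
tcp_pos: [0.2166, -0.3682, 0.3403]
ee_rot: [-0.001, -0.69, 0.724, -0.001]
wrist_force: [2.0, -0.1, -0.0]
width: 0.0379
```

Emit:
move_arm(
  moves=[
    {"translation": [-1.4, -0.8, 0], "yaw": 0, "fingers": 38},
    {"translation": [-2.8, -1.6, 0], "yaw": 0, "fingers": 38},
    {"translation": [-4.2, -2.4, 0], "yaw": 0, "fingers": 38},
    {"translation": [-5.6, -3.2, 0], "yaw": 0, "fingers": 38},
    {"translation": [-7.0, -4.0, 0], "yaw": 0, "fingers": 38},
  ],
)

```text
time_s: 1.03
tcp_pos: [0.3237, -0.1963, 0.3384]
ee_rot: [0.0, -0.691, 0.722, -0.0]
wrist_force: [0.5, -0.8, 0.5]
width: 0.0383
```

Emit:
move_arm(
  moves=[
    {"translation": [-1.4, -0.8, 0], "yaw": 0, "fingers": 38},
    {"translation": [-2.8, -1.6, 0], "yaw": 0, "fingers": 38},
    {"translation": [-4.2, -2.4, 0], "yaw": 0, "fingers": 38},
    {"translation": [-5.6, -3.2, 0], "yaw": 0, "fingers": 38},
    {"translation": [-7.0, -4.0, 0], "yaw": 0, "fingers": 38},
  ],
)

```text
time_s: 1.45
tcp_pos: [0.4313, -0.0255, 0.3384]
ee_rot: [0.0, -0.692, 0.722, -0.0]
wrist_force: [1.2, -2.2, 0.9]
width: 0.0378
```

Emit:
move_arm(
  moves=[
    {"translation": [-1.4, -0.8, 0], "yaw": 0, "fingers": 38},
    {"translation": [-2.5, -1.4, 0], "yaw": 0, "fingers": 38},
    {"translation": [-2.95, -1.6, 0], "yaw": 0, "fingers": 38},
    {"translation": [-2.95, -1.6, 0], "yaw": 0, "fingers": 38},
    {"translation": [-2.95, -1.6, 0], "yaw": 0, "fingers": 38},
  ],
)

```text
time_s: 1.87
tcp_pos: [0.4735, 0.0444, 0.338]
ee_rot: [-0.001, -0.692, 0.722, 0.0]
wrist_force: [-0.5, -0.1, -0.4]
width: 0.0379
```

```bash
python3 - <<'E'
from h import *
print(telemetry.get_obs())
for n in("top","scene","wrist"):
    c=capture(n); im=c["image"][:,:,::-1]
    if n=="top": im=im[150:270,260:420]
    if n=="scene": im=im[140:250,290:430]
    s=5 if n!="wrist" else 1
    cv2.imwrite(f"pics/{n}1.png",cv2.resize(im,None,fx=s,fy=s,interpolation=cv2.INTER_CUBIC))
    if n=="wrist": print(c["T_tool_cam"],c["mtx"])
print(telemetry.get_obs()["wrist_force"],telemetry.get_obs()["torque"])
E
```

```text
{'time_s': 1.8667, 'joint_pos': array([-6.01810690e-02,  1.61769874e-01, -8.63210195e-02,  1.32372771e+00,
       -4.26761186e-04,  3.12312056e+00]), 'dq': array([-0.03487558, -0.01788884, -0.01468196,  0.00062741, -0.00276921,
       -0.00686937]), 'tau': array([  1.7017056 , -45.10218501,  34.93486047,  -0.1373391 ,
         0.1378407 ,   0.16082893]), 'tcp_pos': array([0.47353417, 0.04436871, 0.33797074]), 'ee_rot': array([-5.03637731e-04, -6.92207715e-01,  7.21698117e-01,  2.30525568e-04]), 'wrist_force': array([-0.52082872, -0.09099421, -0.38731721]), 'torque': array([-0.02672652, -0.03722684, -0.02645669]), 'width': 0.037933295643063164}
[[ 9.99999825e-01 -4.86187665e-05 -5.89877235e-04  2.08092541e-04]
 [ 2.25450318e-04  9.52777577e-01  3.03668963e-01 -7.66829602e-02]
 [ 5.47257792e-04 -3.03669042e-01  9.52777421e-01 -1.25781780e-01]
 [ 0.00000000e+00  0.00000000e+00  0.00000000e+00  1.00000000e+00]] [[301.47667943   0.         322.04688434]
 [  0.         301.47667943 198.00841815]
 [  0.           0.           1.        ]]
[-0.11932699 -0.64610865  0.03411222] [-0.02500965 -0.07106224 -0.01659286]
```

View pics/scene1.png

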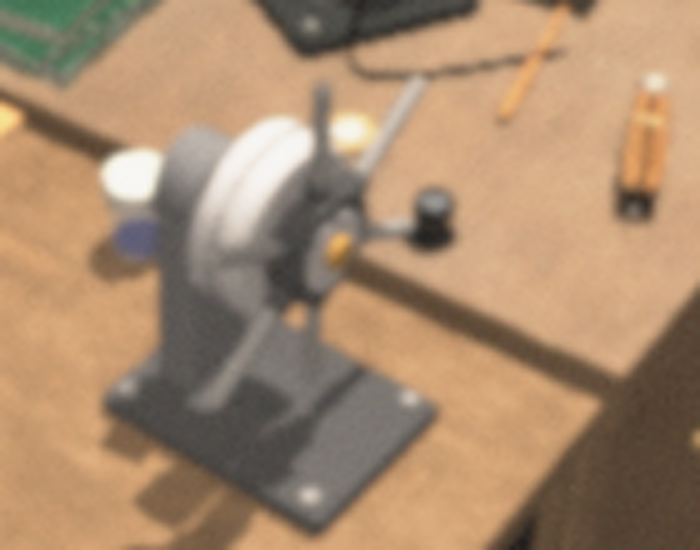

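View pics/wrist1.png

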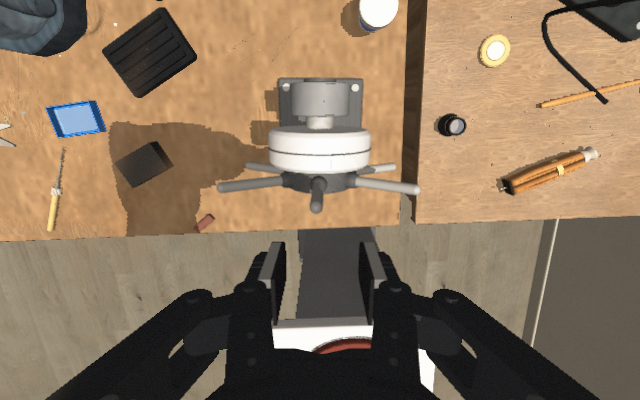

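The wrist picture shows the wheel centred between the fingers, with the upright spoke tip near (318,195). Joint 6 is at 3.12, close to its limit, so I'll turn -90° to set the jaws along the axle. The spoke can then be pinched at any tilt.

Emit:
move_arm(
  moves=[
    {"translation": [0, -0.1, 0], "yaw": -1.4, "fingers": 40},
    {"translation": [0, -0.1, 0], "yaw": -2.8, "fingers": 40},
    {"translation": [0, -0.1, 0], "yaw": -4.2, "fingers": 40},
    {"translation": [0, -0.1, 0], "yaw": -5.6, "fingers": 40},
    {"translation": [0, -0.1, 0], "yaw": -7.0, "fingers": 40},
  ],
)

```text
time_s: 2.43
tcp_pos: [0.476, 0.0429, 0.3386]
ee_rot: [0.0, 0.878, -0.479, 0.0]
wrist_force: [-0.6, -0.9, -0.1]
width: 0.0399
```

Emit:
move_arm(
  moves=[
    {"translation": [0, 0, 0], "yaw": -1.4, "fingers": 40},
    {"translation": [0, 0, 0], "yaw": -2.8, "fingers": 40},
    {"translation": [0, 0, 0], "yaw": -4.2, "fingers": 40},
    {"translation": [0, 0, 0], "yaw": -5.6, "fingers": 40},
    {"translation": [0, 0, 0], "yaw": -7.0, "fingers": 40},
  ],
)

```text
time_s: 2.85
tcp_pos: [0.476, 0.0429, 0.3386]
ee_rot: [0.0, 0.981, -0.193, 0.0]
wrist_force: [-0.0, -0.1, 0.3]
width: 0.0396
```

Emit:
move_arm(
  moves=[
    {"translation": [0, 0, 0], "yaw": -1.4, "fingers": 40},
    {"translation": [0, 0, 0], "yaw": -2.8, "fingers": 40},
    {"translation": [0, 0, 0], "yaw": -4.0, "fingers": 40},
    {"translation": [0, 0, 0], "yaw": -4.0, "fingers": 40},
    {"translation": [0, 0, 0], "yaw": -4.0, "fingers": 40},
  ],
)

```text
time_s: 3.27
tcp_pos: [0.4761, 0.0433, 0.3385]
ee_rot: [0.0, 1.0, -0.024, 0.0]
wrist_force: [0.7, 0.2, 0.0]
width: 0.04
```

```bash
python3 - <<'E'
from h import *
print(telemetry.get_obs())
c=capture("wrist"); cv2.imwrite("pics/wrist2.png",c["image"][:,:,::-1])
E
```

```text
{'time_s': 3.2667, 'joint_pos': array([-6.24002505e-02,  1.65394843e-01, -8.05001878e-02,  1.32462732e+00,
       -8.70535314e-05,  1.55644531e+00]), 'dq': array([ 0.0057421 ,  0.00261142,  0.00322045, -0.00067895,  0.00019976,
        0.02794295]), 'tau': array([-8.16070562e-03, -4.62594295e+01,  3.44444025e+01, -6.68986704e-04,
       -6.16491216e-04, -6.30950276e-01]), 'tcp_pos': array([0.47608867, 0.04326871, 0.33852237]), 'ee_rot': array([ 4.87504055e-05,  9.99711412e-01, -2.40223092e-02,  1.35216549e-04]), 'wrist_force': array([0.66005253, 0.17280987, 0.00511464]), 'torque': array([-0.02370565, -0.02263832,  0.00229296]), 'width': 0.03997023993904869}
```

View pics/wrist2.png

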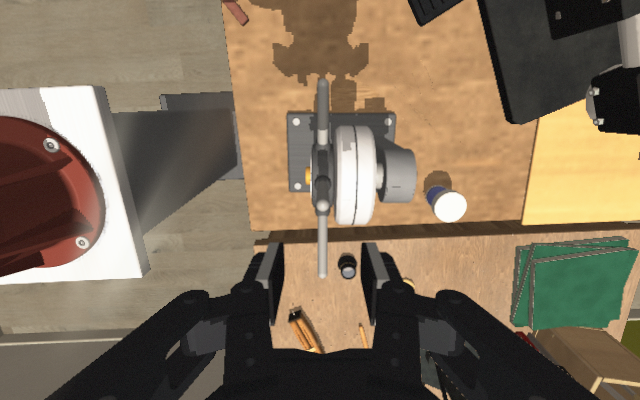

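The wrist picture shows all the spokes in one line at column 322, which is the image centre, so the wheel plane lies midway between the jaws. I'll go down over the upright spoke.

Emit:
move_arm(
  moves=[
    {"translation": [0, -0.08, 1.2], "yaw": 0, "fingers": 40},
    {"translation": [0, -0.08, 2.4], "yaw": 0, "fingers": 40},
    {"translation": [0, -0.08, 3.4], "yaw": 0, "fingers": 40},
    {"translation": [0, -0.08, 4.2], "yaw": 0, "fingers": 40},
    {"translation": [0, -0.08, 4.2], "yaw": 0, "fingers": 40},
  ],
)

```text
time_s: 3.73
tcp_pos: [0.4741, 0.046, 0.23]
ee_rot: [-0.0, 1.0, -0.023, -0.003]
wrist_force: [-0.8, -0.2, -1.2]
width: 0.0402
```

Emit:
move_arm(
  moves=[
    {"translation": [0, 0, 0], "yaw": 0, "fingers": 20},
    {"translation": [0, 0, 0], "yaw": 0, "fingers": 8},
    {"translation": [0, 0, 0], "yaw": 0, "fingers": 4},
    {"translation": [0, 0, 0], "yaw": 0, "fingers": 4},
    {"translation": [0, 0, 0], "yaw": 0, "fingers": 4},
  ],
)

```text
time_s: 4.15
tcp_pos: [0.4767, 0.0461, 0.2349]
ee_rot: [0.0, 1.0, -0.022, 0.001]
wrist_force: [-4.4, 0.3, 6.6]
width: 0.0082
```

```bash
python3 - <<'E'
from h import *
print(telemetry.get_obs())
c=capture("wrist"); cv2.imwrite("pics/wrist3.png",c["image"][:,:,::-1])
o=telemetry.get_obs();print(o["wrist_force"],o["torque"])
E
```

```text
{'time_s': 4.15, 'joint_pos': array([-5.62643105e-02,  2.10989876e-01, -2.96687749e-01,  1.06170566e+00,
       -6.54892310e-05,  1.55828019e+00]), 'dq': array([-3.54407530e-06, -2.48191919e-03,  2.47441847e-04,  6.13359799e-04,
       -2.50267715e-03, -6.34423297e-04]), 'tau': array([-1.94566296e-01, -4.43371296e+01,  3.23847342e+01, -1.97934754e+00,
        1.01653025e-01, -1.64659345e-02]), 'tcp_pos': array([0.47667924, 0.04614704, 0.23486584]), 'ee_rot': array([ 5.70178286e-05,  9.99760521e-01, -2.18723587e-02,  7.04976079e-04]), 'wrist_force': array([-4.39013291,  0.34559799,  6.58714706]), 'torque': array([-0.03505267,  0.96145558,  0.02382117]), 'width': 0.008170126788039937}
[-4.7921728  -0.51125077  7.23249783] [-0.00509311  0.99902696 -0.08452685]
```

View pics/wrist3.png

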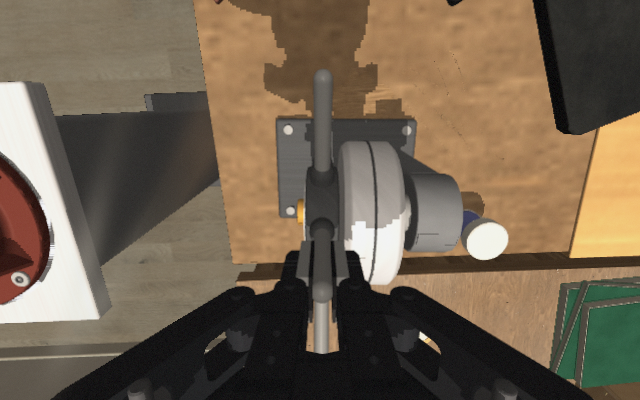

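The spoke is pinched: the width reads 8.2 mm, on soft pads. I'll print the arc offsets for a sweep in 15° steps.

```bash
cat >> h.py <<'E'
def arc(p0,p1,R=3.4,fr=(.27,.53,.8,1,1)):
    a=np.radians(p0); out=[]
    for f in fr:
        b=np.radians(p0+(p1-p0)*f); out.append([round(-R*(np.sin(b)-np.sin(a)),2),round(R*(np.cos(a)-np.cos(b)),2)])
    return out
def log(ph,d,s=None):
    import json
    fs=[];ms=[]
    for i in range(3):
        o=telemetry.get_obs(); fs.append(o["wrist_force"]);ms.append(o["torque"]); capture("top") if i<2 else 0
    F=np.mean(fs,0);M=np.mean(ms,0);p=o["tcp_pos"]
    yaw=-.045; X=np.array([np.cos(yaw),np.sin(yaw),0]); Y=np.array([-X[1],X[0],0])
    r=p-np.array([.4759,.0453,.15]); ang=np.degrees(np.arctan2(r@Y,r[2]))
    # torque positive toward +phi (about -X)
    T=-np.cross(r,F)@X
    T2=-(np.cross(r+[0,0,.2],F)+M)@X
    rec=dict(t=o["time_s"],d=d,ang=ang,R=np.hypot(r@Y,r[2]),T=-T,T2=-T2,Frad=F@r/np.linalg.norm(r),Fx=F@X,M=(M@X))
    open("log.jsonl","a").write(json.dumps({k:(float(v) if not isinstance(v,str) else v) for k,v in rec.items()})+"\n")
    print({k:(round(float(v),3)) for k,v in rec.items()})
E
python3 -c "
from h import *
for a in range(0,60,15): print(a,a+15,arc(a,a+15)); print(a+15,a,arc(a+15,a))"
```

```text
0 15 [[np.float64(-0.24), np.float64(0.01)], [np.float64(-0.47), np.float64(0.03)], [np.float64(-0.71), np.float64(0.07)], [np.float64(-0.88), np.float64(0.12)], [np.float64(-0.88), np.float64(0.12)]]
15 0 [[np.float64(0.23), np.float64(-0.05)], [np.float64(0.46), np.float64(-0.09)], [np.float64(0.7), np.float64(-0.11)], [np.float64(0.88), np.float64(-0.12)], [np.float64(0.88), np.float64(-0.12)]]
15 30 [[np.float64(-0.23), np.float64(0.07)], [np.float64(-0.45), np.float64(0.15)], [np.float64(-0.66), np.float64(0.25)], [np.float64(-0.82), np.float64(0.34)], [np.float64(-0.82), np.float64(0.34)]]
30 15 [[np.float64(0.21), np.float64(-0.11)], [np.float64(0.42), np.float64(-0.21)], [np.float64(0.65), np.float64(-0.29)], [np.float64(0.82), np.float64(-0.34)], [np.float64(0.82), np.float64(-0.34)]]
30 45 [[np.float64(-0.2), np.float64(0.13)], [np.float64(-0.39), np.float64(0.26)], [np.float64(-0.58), np.float64(0.42)], [np.float64(-0.7), np.float64(0.54)], [np.float64(-0.7), np.float64(0.54)]]
45 30 [[np.float64(0.18), np.float64(-0.16)], [np.float64(0.36), np.float64(-0.31)], [np.float64(0.55), np.float64(-0.45)], [np.float64(0.7), np.float64(-0.54)], [np.float64(0.7), np.float64(-0.54)]]
45 60 [[np.float64(-0.16), np.float64(0.18)], [np.float64(-0.31), np.float64(0.36)], [np.float64(-0.45), np.float64(0.55)], [np.float64(-0.54), np.float64(0.7)], [np.float64(-0.54), np.float64(0.7)]]
60 45 [[np.float64(0.13), np.float64(-0.2)], [np.float64(0.26), np.float64(-0.39)], [np.float64(0.42), np.float64(-0.58)], [np.float64(0.54), np.float64(-0.7)], [np.float64(0.54), np.float64(-0.7)]]
```

Emit:
move_arm(
  moves=[
    {"translation": [0, -0.24, 0.01], "yaw": 0, "fingers": 4},
    {"translation": [0, -0.47, 0.03], "yaw": 0, "fingers": 4},
    {"translation": [0, -0.71, 0.07], "yaw": 0, "fingers": 4},
    {"translation": [0, -0.88, 0.12], "yaw": 0, "fingers": 4},
    {"translation": [0, -0.88, 0.12], "yaw": 0, "fingers": 4},
  ],
)

```text
time_s: 4.62
tcp_pos: [0.4777, 0.0684, 0.2317]
ee_rot: [0.0, 1.0, -0.022, 0.001]
wrist_force: [-3.6, -0.4, 5.8]
width: 0.0081
```

```bash
python3 -c "
from h import *
log(15,1); print(telemetry.get_obs()['wrist_force'],telemetry.get_obs()['torque'])"
```

```text
{'t': 4.717, 'd': 1.0, 'ang': 15.769, 'R': 0.085, 'T': 0.125, 'T2': -0.023, 'Frad': 6.057, 'Fx': -3.309, 'M': -0.1}
[-2.60754647  0.24656511  6.56377312] [0.00752081 0.86424555 0.08367872]
```

Emit:
move_arm(
  moves=[
    {"translation": [0, -0.23, 0.07], "yaw": 0, "fingers": 4},
    {"translation": [0, -0.45, 0.15], "yaw": 0, "fingers": 4},
    {"translation": [0, -0.66, 0.25], "yaw": 0, "fingers": 4},
    {"translation": [0, -0.82, 0.34], "yaw": 0, "fingers": 4},
    {"translation": [0, -0.82, 0.34], "yaw": 0, "fingers": 4},
  ],
)

```text
time_s: 5.13
tcp_pos: [0.4788, 0.0889, 0.2233]
ee_rot: [0.0, 1.0, -0.022, 0.001]
wrist_force: [-3.7, -2.0, 8.4]
width: 0.0084
```

```bash
python3 -c "
from h import *
log(15,1); print(telemetry.get_obs()['wrist_force'],telemetry.get_obs()['torque'])"
```

```text
{'t': 5.233, 'd': 1.0, 'ang': 30.57, 'R': 0.085, 'T': 0.454, 'T2': 0.183, 'Frad': 6.501, 'Fx': -3.848, 'M': -0.522}
[-4.77979921 -0.24391466  8.29010688] [-0.45017514  0.87580992 -0.20360058]
```

Emit:
move_arm(
  moves=[
    {"translation": [0, -0.2, 0.13], "yaw": 0, "fingers": 4},
    {"translation": [0, -0.39, 0.26], "yaw": 0, "fingers": 4},
    {"translation": [0, -0.58, 0.42], "yaw": 0, "fingers": 4},
    {"translation": [0, -0.7, 0.54], "yaw": 0, "fingers": 4},
    {"translation": [0, -0.7, 0.54], "yaw": 0, "fingers": 4},
  ],
)

```text
time_s: 5.65
tcp_pos: [0.4796, 0.1062, 0.2095]
ee_rot: [0.0, 1.0, -0.022, 0.001]
wrist_force: [-2.5, -2.0, 6.2]
width: 0.0078
```

```bash
python3 -c "
from h import *
log(15,1); print(telemetry.get_obs()['wrist_force'],telemetry.get_obs()['torque'])
c=capture('wrist'); cv2.imwrite('pics/wrist4.png',c['image'][:,:,::-1])
c=capture('scene'); cv2.imwrite('pics/scene4.png',cv2.resize(c['image'][140:250,290:430,::-1],None,fx=5,fy=5))"
```

```text
{'t': 5.75, 'd': 1.0, 'ang': 45.469, 'R': 0.085, 'T': 0.455, 'T2': 0.173, 'Frad': 2.575, 'Fx': -2.839, 'M': -0.659}
[-3.49702352 -1.54822767  5.75907832] [-0.58986632  0.71885735 -0.12022825]
```

View pics/scene4.png

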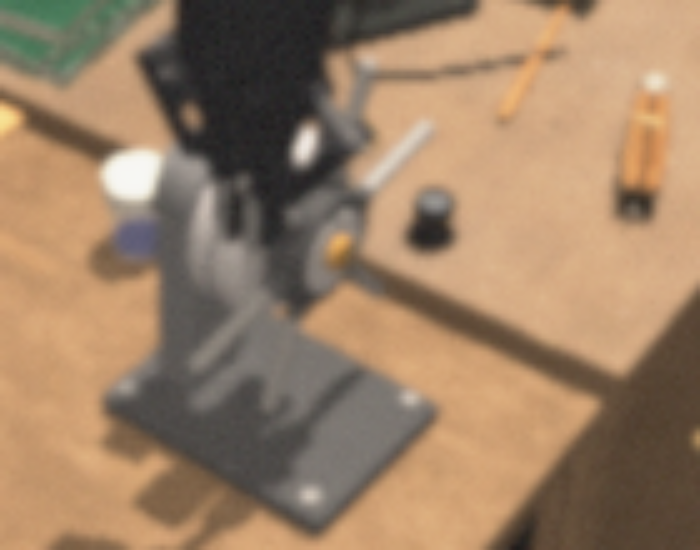

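The scene picture shows the wheel turned by about 45° with the fingers still on the spoke. I'll go on to 60°, then sweep back.

Emit:
move_arm(
  moves=[
    {"translation": [0, -0.16, 0.18], "yaw": 0, "fingers": 4},
    {"translation": [0, -0.31, 0.36], "yaw": 0, "fingers": 4},
    {"translation": [0, -0.45, 0.55], "yaw": 0, "fingers": 4},
    {"translation": [0, -0.54, 0.7], "yaw": 0, "fingers": 4},
    {"translation": [0, -0.54, 0.7], "yaw": 0, "fingers": 4},
  ],
)

```text
time_s: 6.27
tcp_pos: [0.4804, 0.1196, 0.192]
ee_rot: [0.0, 1.0, -0.022, 0.001]
wrist_force: [-2.0, -2.0, 7.5]
width: 0.0082
```

```bash
python3 -c "
from h import *
log(15,1)"
```

```text
{'t': 6.367, 'd': 1.0, 'ang': 60.311, 'R': 0.085, 'T': 0.606, 'T2': 0.184, 'Frad': 1.652, 'Fx': -2.41, 'M': -0.832}
```

Emit:
move_arm(
  moves=[
    {"translation": [0, 0.13, -0.2], "yaw": 0, "fingers": 4},
    {"translation": [0, 0.26, -0.39], "yaw": 0, "fingers": 4},
    {"translation": [0, 0.42, -0.58], "yaw": 0, "fingers": 4},
    {"translation": [0, 0.54, -0.7], "yaw": 0, "fingers": 4},
    {"translation": [0, 0.54, -0.7], "yaw": 0, "fingers": 4},
  ],
)

```text
time_s: 6.78
tcp_pos: [0.4795, 0.1067, 0.2095]
ee_rot: [-0.001, 1.0, -0.022, 0.001]
wrist_force: [1.1, 7.4, -3.1]
width: 0.0078
```

```bash
python3 -c "
from h import *
log(15,-1)"
```

```text
{'t': 6.883, 'd': -1.0, 'ang': 46.241, 'R': 0.086, 'T': -0.614, 'T2': -0.354, 'Frad': 2.779, 'Fx': 0.928, 'M': 1.651}
```

Emit:
move_arm(
  moves=[
    {"translation": [0, 0.18, -0.16], "yaw": 0, "fingers": 4},
    {"translation": [0, 0.36, -0.31], "yaw": 0, "fingers": 4},
    {"translation": [0, 0.55, -0.45], "yaw": 0, "fingers": 4},
    {"translation": [0, 0.7, -0.54], "yaw": 0, "fingers": 4},
    {"translation": [0, 0.7, -0.54], "yaw": 0, "fingers": 4},
  ],
)

```text
time_s: 7.3
tcp_pos: [0.4786, 0.0897, 0.2231]
ee_rot: [-0.002, 1.0, -0.021, 0.001]
wrist_force: [-0.4, 8.8, 0.9]
width: 0.0081
```

```bash
python3 -c "
from h import *
log(15,-1)"
```

```text
{'t': 7.4, 'd': -1.0, 'ang': 31.493, 'R': 0.086, 'T': -0.598, 'T2': -0.333, 'Frad': 5.658, 'Fx': -0.268, 'M': 2.047}
```

Emit:
move_arm(
  moves=[
    {"translation": [0, 0.21, -0.11], "yaw": 0, "fingers": 4},
    {"translation": [0, 0.42, -0.21], "yaw": 0, "fingers": 4},
    {"translation": [0, 0.65, -0.29], "yaw": 0, "fingers": 4},
    {"translation": [0, 0.82, -0.34], "yaw": 0, "fingers": 4},
    {"translation": [0, 0.82, -0.34], "yaw": 0, "fingers": 4},
  ],
)

```text
time_s: 7.82
tcp_pos: [0.4777, 0.0685, 0.2314]
ee_rot: [-0.001, 1.0, -0.022, 0.001]
wrist_force: [-0.1, 6.6, 0.9]
width: 0.0084
```

```bash
python3 -c "
from h import *
log(15,-1)"
```

```text
{'t': 7.917, 'd': -1.0, 'ang': 16.094, 'R': 0.085, 'T': -0.502, 'T2': -0.63, 'Frad': 2.669, 'Fx': -0.599, 'M': 1.161}
```

Emit:
move_arm(
  moves=[
    {"translation": [0, 0.23, -0.05], "yaw": 0, "fingers": 4},
    {"translation": [0, 0.46, -0.09], "yaw": 0, "fingers": 4},
    {"translation": [0, 0.7, -0.11], "yaw": 0, "fingers": 4},
    {"translation": [0, 0.88, -0.12], "yaw": 0, "fingers": 4},
    {"translation": [0, 0.88, -0.12], "yaw": 0, "fingers": 4},
  ],
)

```text
time_s: 8.33
tcp_pos: [0.4766, 0.0473, 0.2339]
ee_rot: [-0.002, 1.0, -0.021, 0.0]
wrist_force: [0.8, 9.5, -2.7]
width: 0.0084
```

```bash
python3 -c "
from h import *
log(15,-1)"
```

```text
{'t': 8.433, 'd': -1.0, 'ang': 1.538, 'R': 0.084, 'T': -0.825, 'T2': -0.519, 'Frad': -2.332, 'Fx': 0.744, 'M': 2.258}
```

Emit:
move_arm(
  moves=[
    {"translation": [0, 0.24, 0.01], "yaw": 0, "fingers": 4},
    {"translation": [0, 0.47, 0.03], "yaw": 0, "fingers": 4},
    {"translation": [0, 0.71, 0.07], "yaw": 0, "fingers": 4},
    {"translation": [0, 0.88, 0.12], "yaw": 0, "fingers": 4},
    {"translation": [0, 0.88, 0.12], "yaw": 0, "fingers": 4},
  ],
)

```text
time_s: 8.85
tcp_pos: [0.4756, 0.0248, 0.2312]
ee_rot: [-0.001, 1.0, -0.021, 0.001]
wrist_force: [-2.0, 7.2, 1.4]
width: 0.0085
```

```bash
python3 -c "
from h import *
log(15,-1)"
```

```text
{'t': 8.95, 'd': -1.0, 'ang': -14.041, 'R': 0.084, 'T': -0.541, 'T2': -0.438, 'Frad': -0.355, 'Fx': -1.407, 'M': 1.374}
```

Emit:
move_arm(
  moves=[
    {"translation": [0, 0.23, 0.07], "yaw": 0, "fingers": 4},
    {"translation": [0, 0.45, 0.15], "yaw": 0, "fingers": 4},
    {"translation": [0, 0.66, 0.25], "yaw": 0, "fingers": 4},
    {"translation": [0, 0.82, 0.34], "yaw": 0, "fingers": 4},
    {"translation": [0, 0.82, 0.34], "yaw": 0, "fingers": 4},
  ],
)

```text
time_s: 9.37
tcp_pos: [0.4747, 0.0029, 0.222]
ee_rot: [0.0, 1.0, -0.022, 0.0]
wrist_force: [-0.5, -0.1, -0.8]
width: 0.004
```

```bash
python3 -c "
from h import *
log(15,-1)"
```

```text
{'t': 9.467, 'd': -1.0, 'ang': -30.163, 'R': 0.083, 'T': 0.026, 'T2': 0.041, 'Frad': -0.467, 'Fx': -0.696, 'M': 0.006}
```

Emit:
move_arm(
  moves=[
    {"translation": [0, 0.2, 0.13], "yaw": 0, "fingers": 4},
    {"translation": [0, 0.39, 0.26], "yaw": 0, "fingers": 4},
    {"translation": [0, 0.58, 0.42], "yaw": 0, "fingers": 4},
    {"translation": [0, 0.7, 0.54], "yaw": 0, "fingers": 4},
    {"translation": [0, 0.7, 0.54], "yaw": 0, "fingers": 4},
  ],
)

```text
time_s: 9.88
tcp_pos: [0.4734, -0.0144, 0.2075]
ee_rot: [-0.0, 1.0, -0.022, -0.001]
wrist_force: [-0.1, -1.1, 0.5]
width: 0.0038
```

```bash
python3 -c "
from h import *
log(15,-1)"
```

```text
{'t': 9.983, 'd': -1.0, 'ang': -45.541, 'R': 0.083, 'T': -0.016, 'T2': -0.007, 'Frad': 0.445, 'Fx': 0.271, 'M': -0.028}
```

Emit:
move_arm(
  moves=[
    {"translation": [0, 0.16, 0.18], "yaw": 0, "fingers": 4},
    {"translation": [0, 0.31, 0.36], "yaw": 0, "fingers": 4},
    {"translation": [0, 0.45, 0.55], "yaw": 0, "fingers": 4},
    {"translation": [0, 0.54, 0.7], "yaw": 0, "fingers": 4},
    {"translation": [0, 0.54, 0.7], "yaw": 0, "fingers": 4},
  ],
)

```text
time_s: 10.4
tcp_pos: [0.473, -0.0269, 0.1901]
ee_rot: [-0.001, 1.0, -0.022, -0.0]
wrist_force: [-1.2, 5.3, 5.5]
width: 0.0042
```

```bash
python3 -c "
from h import *
log(15,-1)
c=capture('wrist'); cv2.imwrite('pics/wrist5.png',c['image'][:,:,::-1])
c=capture('scene'); cv2.imwrite('pics/scene5.png',cv2.resize(c['image'][140:250,290:430,::-1],None,fx=5,fy=5))"
```

```text
{'t': 10.5, 'd': -1.0, 'ang': -60.675, 'R': 0.083, 'T': -0.607, 'T2': -0.52, 'Frad': -1.919, 'Fx': -1.312, 'M': 1.14}
```

View pics/scene5.png

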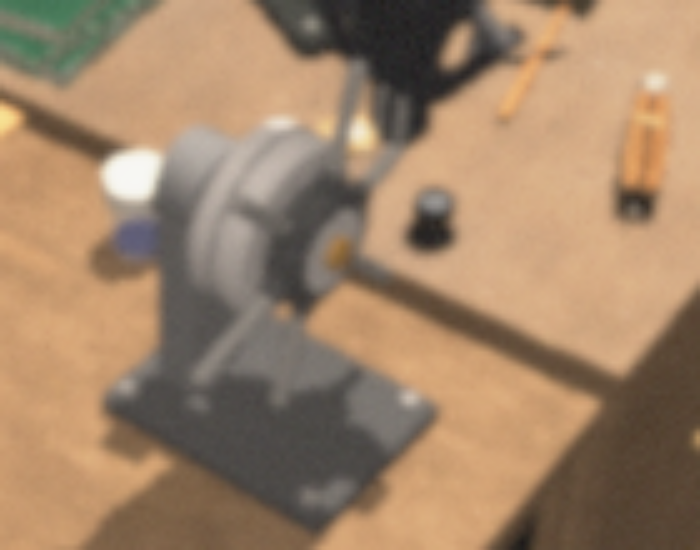

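I ran that batch without looking, and partway through the spoke slipped out of the pads, somewhere between -14° and -30°. The shut fingers then moved free and met another spoke near -60°. The width reading of 4 mm confirms this. I'll check the wheel angle with a model overlay.

```bash
cat >> h.py <<'E'
def overlay(fn,ths,A=(.4759,.0453,-.045)):
    import pickle
    cs=pickle.load(open("cal.pkl","rb"))
    outs=[]
    for n,(r0,r1,c0,c1) in (("top",(160,250,280,400)),("scene",(140,230,300,420))):
        im=capture(n)["image"][:,:,::-1]
        z=cv2.resize(im[r0:r1,c0:c1],None,fx=5,fy=5,interpolation=cv2.INTER_CUBIC)
        z2=z.copy()
        for th in ths:
            for i,(u,v) in enumerate(proj(cs[n],spokes(*A,np.radians(th)))): cv2.circle(z2,(int((u-c0+.5)*5),int((v-r0+.5)*5)),4,(0,0,255) if i==0 else (0,255,0),1)
        outs.append(z2)
    cv2.imwrite(fn,np.vstack(outs)[:, :])
E
cp pics/wrist5.png /tmp/w.png
python3 -c "
from h import *
overlay('pics/ov5.png',[-20])
im=cv2.imread('pics/ov5.png'); print(im.shape)
cv2.imwrite('pics/ov5.png',cv2.resize(im,None,fx=.66,fy=.66))"
```

```text
(900, 600, 3)
```

View pics/ov5.png

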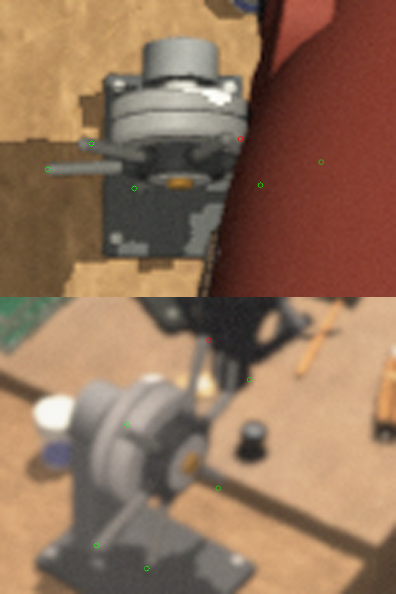

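View pics/wrist5.png

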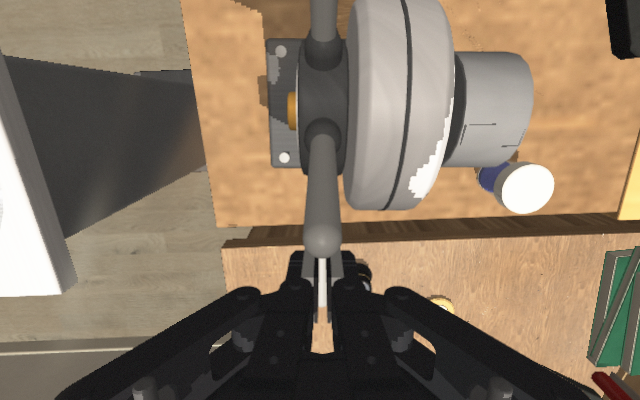

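With the overlay at -20°, the predicted tips are about 10 crop px past the seen tip at (228,138). So the wheel is at about -17°, and the shut fingers are in the gap pressing the next spoke, at about -76°. Pushing one spoke side with shut fingers is cleaner than pinching, because the pads add no pivot friction. I'll measure that way, starting in the + direction on the upper spoke.

Emit:
move_arm(
  moves=[
    {"translation": [0, 0, -0.8], "yaw": 0, "fingers": 2},
    {"translation": [0, 0, -1.6], "yaw": 0, "fingers": 2},
    {"translation": [0, -0.5, -2.0], "yaw": 0, "fingers": 2},
    {"translation": [0, -1.0, -2.0], "yaw": 0, "fingers": 2},
    {"translation": [0, -1.0, -2.0], "yaw": 0, "fingers": 2},
  ],
)

```text
time_s: 11.12
tcp_pos: [0.4746, -0.0014, 0.241]
ee_rot: [-0.0, 1.0, -0.021, 0.001]
wrist_force: [-0.6, 0.3, 0.1]
width: 0.0019
```

```bash
cat >> h.py <<'E'
AX=np.array([.4759,.0453,.15]); YAW=-.045
XV=np.array([np.cos(YAW),np.sin(YAW),0]); YV=np.array([-XV[1],XV[0],0])
def push_tcp(phi,d):
    s=np.sin(np.radians(phi)); c=np.cos(np.radians(phi))
    # d=+1 push toward +y ; d=-1 mirrored
    sp=s*d
    y=((75 if sp>0 else 103)*sp-5*c-11)*d
    return y, 75*c+5*abs(s)*(1 if sp>0 else -1)+17
def rel():
    p=telemetry.get_obs()["tcp_pos"]-AX; return p@YV*1e3,p[2]*1e3,p@XV*1e3
def plog(d):
    fs=[]
    for i in range(3):
        o=telemetry.get_obs(); fs.append(o["wrist_force"]); capture("top") if i<2 else 0
    F=np.mean(fs,0); Fy=F@YV;Fz=F[2]; y,z,x=rel()
    # invert y,z -> phi by search
    ph=np.linspace(-80,80,1601); e=[abs(push_tcp(p,d)[0]-y) for p in ph]; phi=ph[int(np.argmin(e))]
    s=np.sin(np.radians(phi));c=np.cos(np.radians(phi))
    lo=s*d>0
    yc,zc=(y+11*d,z-17) if lo else (103*s-5*c*d,103*c)
    T=(yc*Fz-zc*Fy)/1e3
    print("t %.2f rel y %.1f z %.1f x %.1f phi %.1f F(y,z) %.1f %.1f contact R %.0f T %.3f raw %s"%(o["time_s"],y,z,x,phi,Fy,Fz,np.hypot(yc,zc),T,np.round(np.array(fs)@YV,1)))
    return phi,T
def plan(phis,d,frm=None):
    y0,z0=frm if frm else rel()[:2]
    for p in phis:
        y,z=push_tcp(p,d); print(p,"ty %.2f tz %.2f"%(-(y-y0)/25,-(z-z0)/25))
E
python3 -c "
from h import *
print(rel()); o=telemetry.get_obs(); print(o['wrist_force'],o['width'])
plan([-15,-10,-5,0,5,10],1)
overlay('pics/ov6.png',[-10])"
```

```text
(np.float64(-46.740348794806025), np.float64(91.04812663322137), np.float64(0.8490680008389284))
[-0.56303663  0.32030031  0.14401448] 0.0019480782404564336
-15 ty -0.17 tz 0.12
-10 ty -0.52 tz 0.04
-5 ty -0.87 tz -0.01
0 ty -1.23 tz -0.04
5 ty -1.49 tz -0.04
10 ty -1.75 tz -0.03
```

View pics/ov6.png

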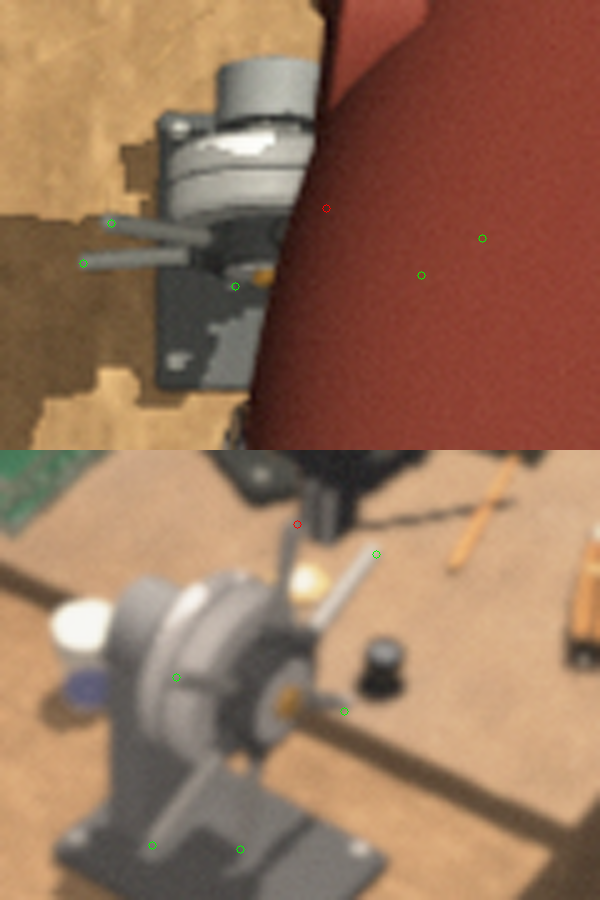

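The overlay at -10° matches every visible tip. Now a push in the + direction.

Emit:
move_arm(
  moves=[
    {"translation": [0, -0.45, 0.03], "yaw": 0, "fingers": 2},
    {"translation": [0, -0.85, 0], "yaw": 0, "fingers": 2},
    {"translation": [0, -1.2, -0.04], "yaw": 0, "fingers": 2},
    {"translation": [0, -1.4, -0.04], "yaw": 0, "fingers": 2},
    {"translation": [0, -1.5, -0.04], "yaw": 0, "fingers": 2},
  ],
)

```text
time_s: 11.63
tcp_pos: [0.476, 0.0361, 0.2418]
ee_rot: [0.0, 1.0, -0.021, -0.0]
wrist_force: [-0.4, -1.6, 0.6]
width: 0.0021
```

```bash
python3 -c "
from h import *
plog(1); overlay('pics/ov7.png',[5])
plan([10,15,20,22,35,50],1)"
```

```text
t 11.73 rel y -9.6 z 91.8 x 0.5 phi 4.9 F(y,z) -1.0 0.4 contact R 75 T 0.072 raw [-1.6 -0.5 -0.8]
10 ty -0.29 tz 0.00
15 ty -0.55 tz 0.04
20 ty -0.80 tz 0.10
22 ty -0.90 tz 0.13
35 ty -1.52 tz 0.42
50 ty -2.13 tz 0.91
```

View pics/ov7.png

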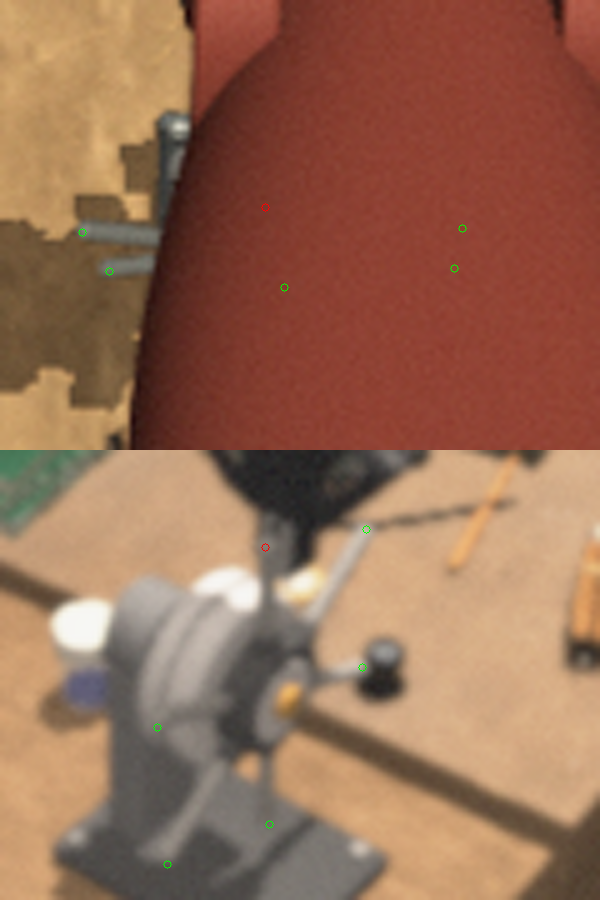

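The overlay at 5° matches the tips, and the torque is only 0.07 N m, so the heavy side is coming down. I'll keep pushing.

Emit:
move_arm(
  moves=[
    {"translation": [0, -0.29, 0.0], "yaw": 0, "fingers": 2},
    {"translation": [0, -0.55, 0.04], "yaw": 0, "fingers": 2},
    {"translation": [0, -0.75, 0.09], "yaw": 0, "fingers": 2},
    {"translation": [0, -0.85, 0.12], "yaw": 0, "fingers": 2},
    {"translation": [0, -0.9, 0.13], "yaw": 0, "fingers": 2},
  ],
)

```text
time_s: 12.25
tcp_pos: [0.477, 0.0582, 0.2385]
ee_rot: [0.0, 1.0, -0.021, 0.0]
wrist_force: [0.3, -2.7, -0.5]
width: 0.0023
```

```bash
python3 -c "
from h import *
plog(1)
plan([26,30,34,36,38],1)"
```

```text
t 12.35 rel y 12.7 z 88.5 x 0.6 phi 22.2 F(y,z) -2.2 0.2 contact R 75 T 0.162 raw [-2.7 -2.1 -1.7]
26 ty -0.19 tz 0.08
30 ty -0.38 tz 0.16
34 ty -0.57 tz 0.26
36 ty -0.66 tz 0.32
38 ty -0.74 tz 0.37
```

Emit:
move_arm(
  moves=[
    {"translation": [0, -0.19, 0.08], "yaw": 0, "fingers": 2},
    {"translation": [0, -0.38, 0.16], "yaw": 0, "fingers": 2},
    {"translation": [0, -0.57, 0.26], "yaw": 0, "fingers": 2},
    {"translation": [0, -0.66, 0.32], "yaw": 0, "fingers": 2},
    {"translation": [0, -0.74, 0.37], "yaw": 0, "fingers": 2},
  ],
)

```text
time_s: 12.77
tcp_pos: [0.4779, 0.0767, 0.2292]
ee_rot: [-0.0, 1.0, -0.021, 0.0]
wrist_force: [1.7, -0.9, 3.9]
width: 0.002
```

```bash
python3 -c "
from h import *
plog(1)
plan([43,48,52,54,56],1)"
```

```text
t 12.87 rel y 31.3 z 79.2 x 0.4 phi 38.1 F(y,z) -0.2 2.8 contact R 75 T 0.131 raw [-0.8 -0.5  0.7]
43 ty -0.21 tz 0.16
48 ty -0.40 tz 0.33
52 ty -0.55 tz 0.48
54 ty -0.62 tz 0.56
56 ty -0.68 tz 0.64
```

Emit:
move_arm(
  moves=[
    {"translation": [0, -0.21, 0.16], "yaw": 0, "fingers": 2},
    {"translation": [0, -0.4, 0.33], "yaw": 0, "fingers": 2},
    {"translation": [0, -0.55, 0.48], "yaw": 0, "fingers": 2},
    {"translation": [0, -0.62, 0.56], "yaw": 0, "fingers": 2},
    {"translation": [0, -0.68, 0.64], "yaw": 0, "fingers": 2},
  ],
)

```text
time_s: 13.28
tcp_pos: [0.4786, 0.0936, 0.2131]
ee_rot: [-0.0, 1.0, -0.021, 0.0]
wrist_force: [1.4, 0.4, 4.5]
width: 0.0018
```

```bash
python3 -c "
from h import *
plog(1)
overlay('pics/ov8.png',[56])
plan([60,64,68,70,72],1)"
```

```text
t 13.38 rel y 48.2 z 63.0 x 0.4 phi 55.8 F(y,z) 1.0 4.5 contact R 75 T 0.221 raw [0.5 1.5 0.9]
60 ty -0.14 tz 0.18
64 ty -0.25 tz 0.36
68 ty -0.35 tz 0.54
70 ty -0.39 tz 0.64
72 ty -0.43 tz 0.74
```

View pics/ov8.png

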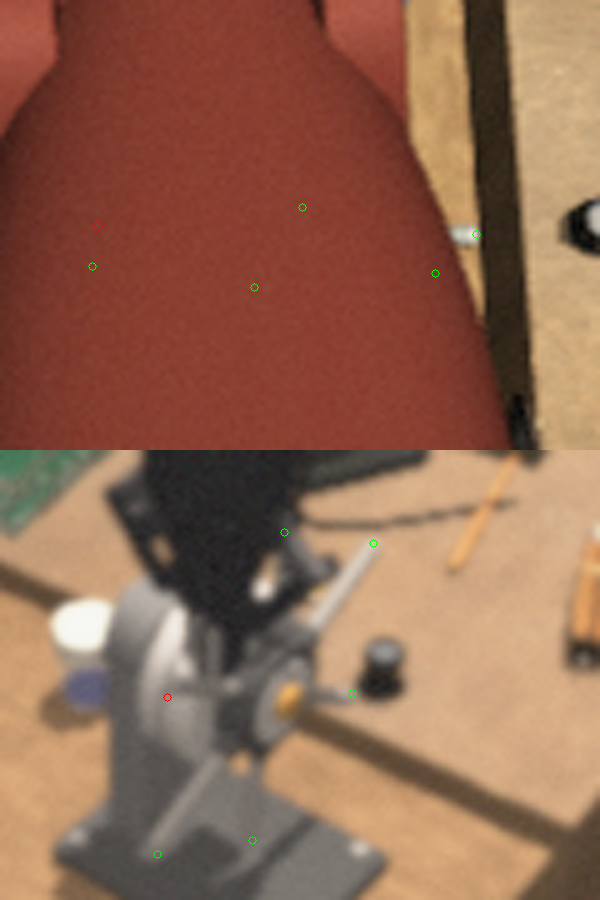

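The wheel is at 56° and the torque is 0.22, so it is rising. I'll hop over to the next spoke, now near upright, and push on in the same direction.

Emit:
move_arm(
  moves=[
    {"translation": [0, 0.1, -1.3], "yaw": 0, "fingers": 2},
    {"translation": [0, 0.2, -2.7], "yaw": 0, "fingers": 2},
    {"translation": [0, 1.4, -3.1], "yaw": 0, "fingers": 2},
    {"translation": [0, 2.8, -3.1], "yaw": 0, "fingers": 2},
    {"translation": [0, 3.8, -3.0], "yaw": 0, "fingers": 2},
  ],
)

```text
time_s: 13.9
tcp_pos: [0.4743, -0.0035, 0.2893]
ee_rot: [0.0, 1.0, -0.021, 0.001]
wrist_force: [0.0, -0.3, -0.1]
width: 0.002
```

Emit:
move_arm(
  moves=[
    {"translation": [0, 0.1, 1.0], "yaw": 0, "fingers": 2},
    {"translation": [0, 0.1, 1.8], "yaw": 0, "fingers": 2},
    {"translation": [0, 0.1, 1.8], "yaw": 0, "fingers": 2},
  ],
)

```text
time_s: 14.15
tcp_pos: [0.4716, -0.0046, 0.2399]
ee_rot: [-0.0, 1.0, -0.022, -0.003]
wrist_force: [-0.2, -0.0, 0.2]
width: 0.0023
```

```bash
python3 -c "
from h import *
print(rel(),telemetry.get_obs()['wrist_force'])
overlay('pics/ov9.png',[53])
plan([-10,-5,-2,0,5,8,10],1)"
```

```text
(np.float64(-50.02299675984976), np.float64(89.88606098123341), np.float64(-2.0033750454542707)) [-0.18107646 -0.03533122  0.23562916]
-10 ty -0.63 tz 0.12
-5 ty -0.98 tz 0.07
-2 ty -1.20 tz 0.05
0 ty -1.34 tz 0.04
5 ty -1.60 tz 0.04
8 ty -1.76 tz 0.05
10 ty -1.87 tz 0.06
```

View pics/ov9.png

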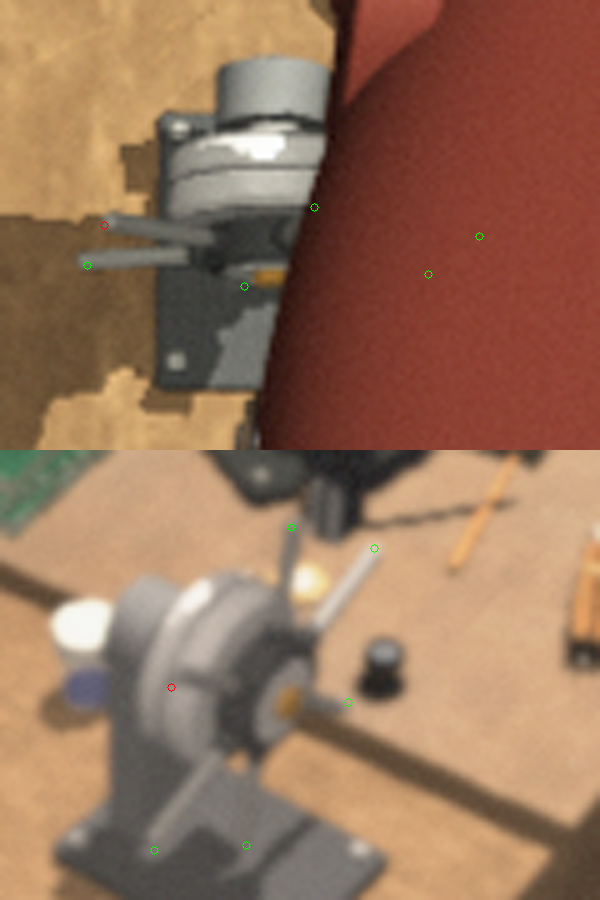

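Emit:
move_arm(
  moves=[
    {"translation": [0, -0.6, 0.12], "yaw": 0, "fingers": 2},
    {"translation": [0, -0.95, 0.07], "yaw": 0, "fingers": 2},
    {"translation": [0, -1.3, 0.05], "yaw": 0, "fingers": 2},
    {"translation": [0, -1.5, 0.04], "yaw": 0, "fingers": 2},
    {"translation": [0, -1.6, 0.04], "yaw": 0, "fingers": 2},
  ],
)

```text
time_s: 14.67
tcp_pos: [0.4765, 0.0363, 0.2432]
ee_rot: [0.0, 1.0, -0.021, 0.001]
wrist_force: [-0.7, -4.4, 4.3]
width: 0.002
```

```bash
python3 -c "
from h import *
plog(1)
plan([9,13,16,18,20],1)"
```

```text
t 14.77 rel y -9.4 z 92.9 x 0.9 phi 5.1 F(y,z) -3.7 3.4 contact R 76 T 0.289 raw [-4.4 -3.2 -3.6]
9 ty -0.21 tz 0.04
13 ty -0.41 tz 0.07
16 ty -0.57 tz 0.10
18 ty -0.67 tz 0.12
20 ty -0.77 tz 0.15
```

Emit:
move_arm(
  moves=[
    {"translation": [0, -0.21, 0.04], "yaw": 0, "fingers": 2},
    {"translation": [0, -0.41, 0.07], "yaw": 0, "fingers": 2},
    {"translation": [0, -0.57, 0.1], "yaw": 0, "fingers": 2},
    {"translation": [0, -0.67, 0.12], "yaw": 0, "fingers": 2},
    {"translation": [0, -0.77, 0.15], "yaw": 0, "fingers": 2},
  ],
)

```text
time_s: 15.18
tcp_pos: [0.4771, 0.0551, 0.2387]
ee_rot: [0.0, 1.0, -0.022, 0.0]
wrist_force: [-0.3, -3.9, 5.5]
width: 0.0018
```

```bash
python3 -c "
from h import *
plog(1)
plan([24,28,31,33,35],1)"
```

```text
t 15.28 rel y 10.0 z 88.6 x 0.7 phi 20.0 F(y,z) -3.1 5.1 contact R 75 T 0.332 raw [-3.9 -2.7 -2.8]
24 ty -0.20 tz 0.04
28 ty -0.39 tz 0.12
31 ty -0.53 tz 0.19
33 ty -0.63 tz 0.24
35 ty -0.72 tz 0.29
```

Emit:
move_arm(
  moves=[
    {"translation": [0, -0.2, 0.05], "yaw": 0, "fingers": 2},
    {"translation": [0, -0.39, 0.13], "yaw": 0, "fingers": 2},
    {"translation": [0, -0.53, 0.2], "yaw": 0, "fingers": 2},
    {"translation": [0, -0.63, 0.25], "yaw": 0, "fingers": 2},
    {"translation": [0, -0.72, 0.3], "yaw": 0, "fingers": 2},
  ],
)

```text
time_s: 15.7
tcp_pos: [0.4778, 0.0734, 0.231]
ee_rot: [-0.0, 1.0, -0.021, 0.0]
wrist_force: [0.9, -3.5, 5.6]
width: 0.0023
```

```bash
python3 -c "
from h import *
plog(1)
plan([39,43,46,48,50],1)"
```

```text
t 15.80 rel y 28.3 z 80.9 x 0.7 phi 35.3 F(y,z) -2.9 5.8 contact R 75 T 0.410 raw [-3.4 -2.4 -2.7]
39 ty -0.16 tz 0.10
43 ty -0.33 tz 0.23
46 ty -0.45 tz 0.33
48 ty -0.53 tz 0.40
50 ty -0.60 tz 0.48
```

Emit:
move_arm(
  moves=[
    {"translation": [0, -0.16, 0.1], "yaw": 0, "fingers": 2},
    {"translation": [0, -0.33, 0.23], "yaw": 0, "fingers": 2},
    {"translation": [0, -0.45, 0.33], "yaw": 0, "fingers": 2},
    {"translation": [0, -0.53, 0.4], "yaw": 0, "fingers": 2},
    {"translation": [0, -0.6, 0.48], "yaw": 0, "fingers": 2},
  ],
)

```text
time_s: 16.22
tcp_pos: [0.4787, 0.0887, 0.2193]
ee_rot: [-0.001, 1.0, -0.021, 0.001]
wrist_force: [0.9, -1.1, 8.7]
width: 0.0023
```

```bash
python3 -c "
from h import *
plog(1)
plan([54,57,60,62,64],1)"
```

```text
t 16.32 rel y 43.6 z 69.1 x 0.7 phi 50.4 F(y,z) -1.3 7.9 contact R 75 T 0.499 raw [-1.1 -1.2 -1.8]
54 ty -0.13 tz 0.16
57 ty -0.22 tz 0.28
60 ty -0.32 tz 0.41
62 ty -0.37 tz 0.50
64 ty -0.43 tz 0.59
```

Emit:
move_arm(
  moves=[
    {"translation": [0, -0.13, 0.16], "yaw": 0, "fingers": 2},
    {"translation": [0, -0.22, 0.28], "yaw": 0, "fingers": 2},
    {"translation": [0, -0.32, 0.41], "yaw": 0, "fingers": 2},
    {"translation": [0, -0.37, 0.5], "yaw": 0, "fingers": 2},
    {"translation": [0, -0.43, 0.59], "yaw": 0, "fingers": 2},
  ],
)

```text
time_s: 16.73
tcp_pos: [0.4792, 0.0997, 0.2046]
ee_rot: [-0.001, 1.0, -0.021, 0.001]
wrist_force: [0.2, -0.4, 8.8]
width: 0.002
```

```bash
python3 - <<'E'
from h import *
plog(1)
from scipy.optimize import least_squares
d=[(5,.072),(22,.162),(38,.131),(56,.221),(65,.289),(80,.332),(95.3,.41),(110.4,.499)]
d=np.array(d); 
for free in (0,1):
    def f(p):
        c=p[1] if free else .33
        drum=d[:,0]-np.degrees(d[:,1])/4
        r=c+p[2]*np.sin(np.radians(drum-p[0]))-d[:,1]
        return np.r_[r,(p[2]-.28)/.03*.03,(p[1]-.33)*1.0]
    s=least_squares(f,[80,.33,.28]); print(s.x,f(s.x).round(3))
E
```

```text
t 16.83 rel y 54.6 z 54.4 x 0.8 phi 64.6 F(y,z) 0.1 8.4 contact R 76 T 0.544 raw [-0.4  1.2 -0.4]
[71.94067503  0.33        0.27707194] [ 0.001 -0.051  0.037  0.018 -0.012  0.014  0.003 -0.025 -0.003  0.   ]
[74.55520032  0.34150877  0.28009473] [ 0.005 -0.05   0.036  0.017 -0.014  0.013  0.003 -0.023  0.     0.012]
```

The + direction fit puts the heavy side at the bottom at a drum angle of about 72 to 75°. My fingers already sit in the gap, so I'll cross it and push the other spoke back the opposite way as a cross-check.

Emit:
move_arm(
  moves=[
    {"translation": [0, 0, -0.8], "yaw": 0, "fingers": 2},
    {"translation": [0, 0.3, -1.5], "yaw": 0, "fingers": 2},
    {"translation": [0, 0.8, -1.5], "yaw": 0, "fingers": 2},
    {"translation": [0, 1.0, -1.5], "yaw": 0, "fingers": 2},
    {"translation": [0, 1.0, -1.5], "yaw": 0, "fingers": 2},
  ],
)

```text
time_s: 17.25
tcp_pos: [0.4771, 0.0735, 0.2411]
ee_rot: [-0.0, 1.0, -0.022, -0.001]
wrist_force: [0.0, -0.0, 0.3]
width: 0.0022
```

```bash
python3 -c "
from h import *
print(rel(),telemetry.get_obs()['wrist_force'])
overlay('pics/ov10.png',[117])
plan([5,0,-5,-10,-15,-20,-23,-25],-1)"
```

```text
(np.float64(28.230783054708454), np.float64(91.11521953526459), np.float64(-0.11568879553345358)) [ 0.0429566  -0.01679898  0.25494644]
5 ty 0.15 tz -0.01
0 ty 0.51 tz -0.04
-5 ty 0.77 tz -0.05
-10 ty 1.04 tz -0.03
-15 ty 1.30 tz 0.01
-20 ty 1.55 tz 0.07
-23 ty 1.70 tz 0.12
-25 ty 1.80 tz 0.15
```

View pics/ov10.png

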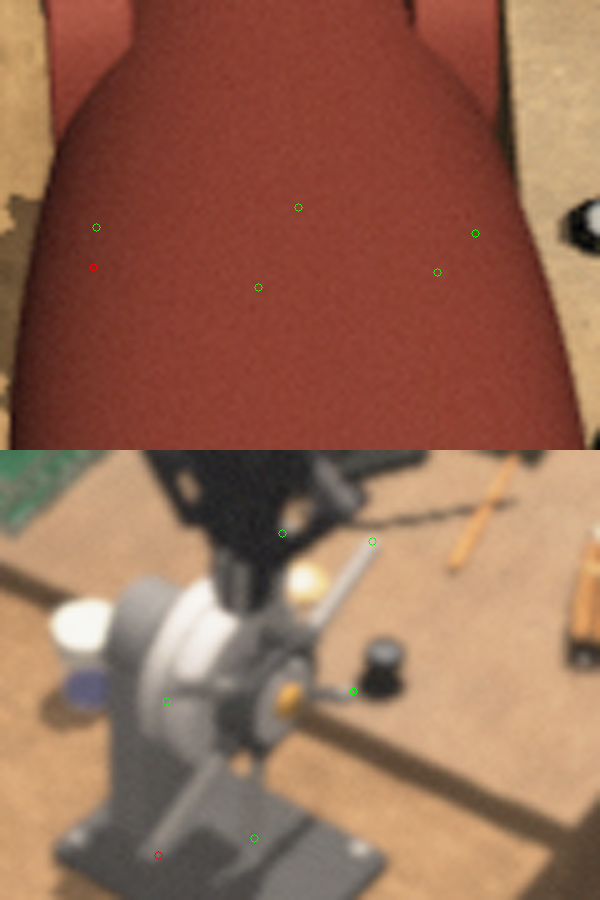

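Emit:
move_arm(
  moves=[
    {"translation": [0, 0.5, -0.04], "yaw": 0, "fingers": 2},
    {"translation": [0, 0.8, -0.05], "yaw": 0, "fingers": 2},
    {"translation": [0, 1.05, -0.03], "yaw": 0, "fingers": 2},
    {"translation": [0, 1.25, 0.0], "yaw": 0, "fingers": 2},
    {"translation": [0, 1.35, 0.02], "yaw": 0, "fingers": 2},
  ],
)

```text
time_s: 17.77
tcp_pos: [0.4759, 0.0397, 0.2409]
ee_rot: [-0.0, 1.0, -0.022, -0.0]
wrist_force: [-1.2, 1.6, -0.5]
width: 0.0021
```

```bash
python3 -c "
from h import *
plog(-1)
plan([-20,-24,-28,-30,-32],-1)"
```

```text
t 17.87 rel y -5.5 z 91.0 x 0.3 phi -16.5 F(y,z) 1.5 -0.5 contact R 76 T -0.104 raw [1.5 2.  1.1]
-20 ty 0.18 tz 0.07
-24 ty 0.38 tz 0.14
-28 ty 0.57 tz 0.22
-30 ty 0.67 tz 0.26
-32 ty 0.76 tz 0.31
```

Emit:
move_arm(
  moves=[
    {"translation": [0, 0.18, 0.06], "yaw": 0, "fingers": 2},
    {"translation": [0, 0.38, 0.13], "yaw": 0, "fingers": 2},
    {"translation": [0, 0.57, 0.22], "yaw": 0, "fingers": 2},
    {"translation": [0, 0.67, 0.26], "yaw": 0, "fingers": 2},
    {"translation": [0, 0.76, 0.31], "yaw": 0, "fingers": 2},
  ],
)

```text
time_s: 18.28
tcp_pos: [0.4754, 0.0206, 0.2335]
ee_rot: [-0.0, 1.0, -0.022, 0.0]
wrist_force: [-0.7, 1.3, 3.0]
width: 0.0017
```

```bash
python3 -c "
from h import *
plog(-1)
plan([-35,-38,-41,-43,-45],-1)"
```

```text
t 18.38 rel y -24.7 z 83.4 x 0.6 phi -32.2 F(y,z) 0.8 2.1 contact R 75 T -0.132 raw [ 1.3 -0.2  1.5]
-35 ty 0.13 tz 0.09
-38 ty 0.26 tz 0.17
-41 ty 0.39 tz 0.26
-43 ty 0.47 tz 0.33
-45 ty 0.55 tz 0.39
```

Emit:
move_arm(
  moves=[
    {"translation": [0, 0.13, 0.09], "yaw": 0, "fingers": 2},
    {"translation": [0, 0.26, 0.17], "yaw": 0, "fingers": 2},
    {"translation": [0, 0.39, 0.26], "yaw": 0, "fingers": 2},
    {"translation": [0, 0.47, 0.33], "yaw": 0, "fingers": 2},
    {"translation": [0, 0.55, 0.39], "yaw": 0, "fingers": 2},
  ],
)

```text
time_s: 18.8
tcp_pos: [0.4748, 0.0069, 0.2237]
ee_rot: [0.0, 1.0, -0.022, 0.0]
wrist_force: [-0.7, 1.1, 3.7]
width: 0.002
```

```bash
python3 -c "
from h import *
plog(-1)
plan([-48,-51,-53,-55,-57],-1)"
```

```text
t 18.90 rel y -38.4 z 73.6 x 0.6 phi -44.9 F(y,z) 1.0 3.6 contact R 75 T -0.230 raw [1.1 0.4 1.4]
-48 ty 0.12 tz 0.11
-51 ty 0.23 tz 0.22
-53 ty 0.30 tz 0.30
-55 ty 0.37 tz 0.38
-57 ty 0.43 tz 0.46
```

Emit:
move_arm(
  moves=[
    {"translation": [0, 0.12, 0.11], "yaw": 0, "fingers": 2},
    {"translation": [0, 0.23, 0.22], "yaw": 0, "fingers": 2},
    {"translation": [0, 0.3, 0.3], "yaw": 0, "fingers": 2},
    {"translation": [0, 0.37, 0.38], "yaw": 0, "fingers": 2},
    {"translation": [0, 0.43, 0.46], "yaw": 0, "fingers": 2},
  ],
)

```text
time_s: 19.32
tcp_pos: [0.4743, -0.0039, 0.2121]
ee_rot: [0.0, 1.0, -0.022, 0.0]
wrist_force: [-1.5, -0.5, 6.4]
width: 0.0018
```

```bash
python3 -c "
from h import *
plog(-1)
plan([-60,-62,-64,-66,-68],-1); overlay('pics/ov11.png',[63])"
```

```text
t 19.42 rel y -49.2 z 62.0 x 0.6 phi -57.1 F(y,z) -0.0 5.3 contact R 75 T -0.316 raw [-0.6  0.6 -0. ]
-60 ty 0.09 tz 0.13
-62 ty 0.15 tz 0.22
-64 ty 0.20 tz 0.31
-66 ty 0.25 tz 0.40
-68 ty 0.30 tz 0.49
```

View pics/ov11.png

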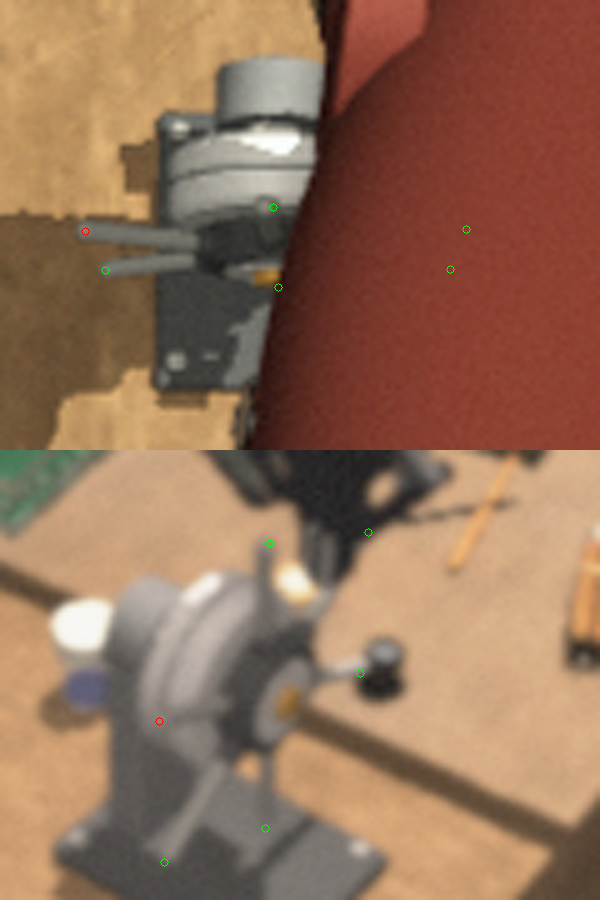

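Emit:
move_arm(
  moves=[
    {"translation": [0, -0.1, -1.4], "yaw": 0, "fingers": 2},
    {"translation": [0, -0.2, -2.8], "yaw": 0, "fingers": 2},
    {"translation": [0, -1.4, -3.1], "yaw": 0, "fingers": 2},
    {"translation": [0, -2.8, -3.1], "yaw": 0, "fingers": 2},
    {"translation": [0, -4.0, -3.0], "yaw": 0, "fingers": 2},
  ],
)

```text
time_s: 19.93
tcp_pos: [0.4792, 0.0977, 0.2883]
ee_rot: [-0.0, 1.0, -0.022, 0.001]
wrist_force: [0.2, 0.1, -0.7]
width: 0.0019
```

Emit:
move_arm(
  moves=[
    {"translation": [0, 0, 1.0], "yaw": 0, "fingers": 2},
    {"translation": [0, 0, 1.8], "yaw": 0, "fingers": 2},
    {"translation": [0, 0, 1.8], "yaw": 0, "fingers": 2},
    {"translation": [0, 0, 1.8], "yaw": 0, "fingers": 2},
  ],
)

```text
time_s: 20.27
tcp_pos: [0.4778, 0.0964, 0.2418]
ee_rot: [0.0, 1.0, -0.021, -0.001]
wrist_force: [-0.5, -0.0, 0.0]
width: 0.0021
```

```bash
python3 -c "
from h import *
print(rel(),telemetry.get_obs()['wrist_force'])
overlay('pics/ov12.png',[68])
plan([8,4,0,-3,-6,-10,-15,-18,-20],-1)"
```

```text
(np.float64(51.171455367160725), np.float64(91.7582111942116), np.float64(-0.40040013005503255)) [-0.46658747 -0.03006429  0.02197389]
8 ty 0.83 tz 0.11
4 ty 1.11 tz 0.07
0 ty 1.40 tz 0.05
-3 ty 1.56 tz 0.04
-6 ty 1.71 tz 0.05
-10 ty 1.92 tz 0.06
-15 ty 2.18 tz 0.10
-18 ty 2.34 tz 0.14
-20 ty 2.44 tz 0.16
```

View pics/ov12.png

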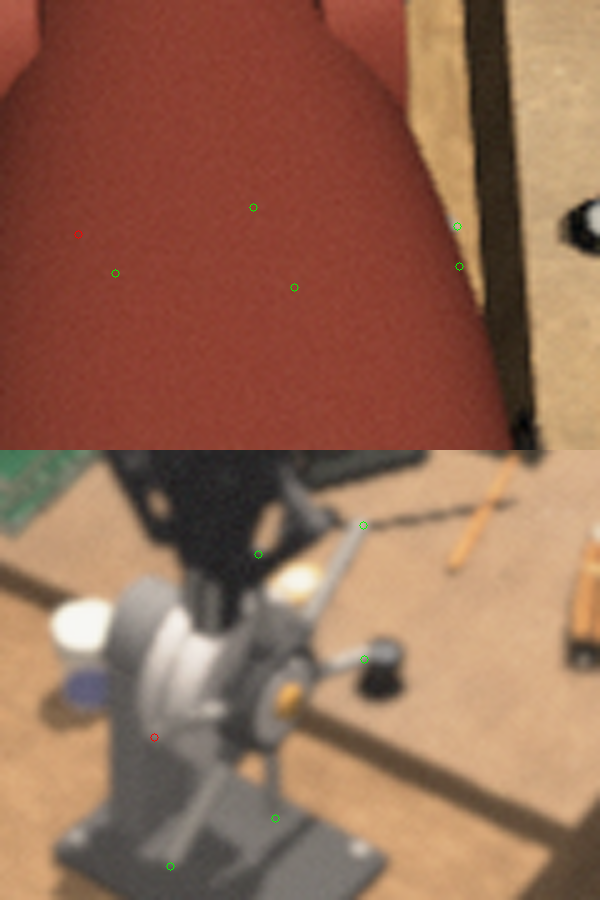

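Emit:
move_arm(
  moves=[
    {"translation": [0, 0.9, 0.1], "yaw": 0, "fingers": 2},
    {"translation": [0, 1.2, 0.06], "yaw": 0, "fingers": 2},
    {"translation": [0, 1.45, 0.05], "yaw": 0, "fingers": 2},
    {"translation": [0, 1.6, 0.05], "yaw": 0, "fingers": 2},
    {"translation": [0, 1.71, 0.05], "yaw": 0, "fingers": 2},
  ],
)

```text
time_s: 20.78
tcp_pos: [0.4772, 0.0536, 0.2418]
ee_rot: [-0.0, 1.0, -0.022, 0.001]
wrist_force: [0.2, 4.3, 3.1]
width: 0.0017
```

```bash
python3 -c "
from h import *
plog(-1)
plan([-10,-14,-17,-19,-21],-1)"
```

```text
t 20.88 rel y 8.4 z 91.6 x 0.9 phi -5.8 F(y,z) 4.3 3.5 contact R 75 T -0.333 raw [4.3 4.6 4.1]
-10 ty 0.22 tz -0.00
-14 ty 0.43 tz 0.03
-17 ty 0.58 tz 0.06
-19 ty 0.69 tz 0.08
-21 ty 0.79 tz 0.11
```

Emit:
move_arm(
  moves=[
    {"translation": [0, 0.22, 0.0], "yaw": 0, "fingers": 2},
    {"translation": [0, 0.43, 0.03], "yaw": 0, "fingers": 2},
    {"translation": [0, 0.58, 0.06], "yaw": 0, "fingers": 2},
    {"translation": [0, 0.69, 0.08], "yaw": 0, "fingers": 2},
    {"translation": [0, 0.79, 0.11], "yaw": 0, "fingers": 2},
  ],
)

```text
time_s: 21.3
tcp_pos: [0.476, 0.0338, 0.2383]
ee_rot: [-0.0, 1.0, -0.022, 0.0]
wrist_force: [0.6, 5.4, 3.2]
width: 0.0021
```

```bash
python3 -c "
from h import *
plog(-1)
plan([-25,-29,-32,-34,-36],-1)"
```

```text
t 21.40 rel y -11.6 z 88.2 x 0.6 phi -21.3 F(y,z) 4.4 2.9 contact R 75 T -0.377 raw [5.5 3.4 4.3]
-25 ty 0.18 tz 0.05
-29 ty 0.38 tz 0.13
-32 ty 0.52 tz 0.20
-34 ty 0.61 tz 0.25
-36 ty 0.70 tz 0.30
```

Emit:
move_arm(
  moves=[
    {"translation": [0, 0.2, 0.08], "yaw": 0, "fingers": 2},
    {"translation": [0, 0.39, 0.15], "yaw": 0, "fingers": 2},
    {"translation": [0, 0.53, 0.22], "yaw": 0, "fingers": 2},
    {"translation": [0, 0.62, 0.27], "yaw": 0, "fingers": 2},
    {"translation": [0, 0.71, 0.32], "yaw": 0, "fingers": 2},
  ],
)

```text
time_s: 21.82
tcp_pos: [0.4751, 0.0161, 0.2302]
ee_rot: [-0.0, 1.0, -0.022, -0.0]
wrist_force: [0.4, 5.6, 2.3]
width: 0.002
```

```bash
python3 -c "
from h import *
plog(-1)
plan([-40,-44,-47,-49,-51],-1)"
```

```text
t 21.92 rel y -29.3 z 80.1 x 0.5 phi -36.2 F(y,z) 5.2 2.9 contact R 75 T -0.447 raw [5.7 4.6 5.5]
-40 ty 0.16 tz 0.10
-44 ty 0.33 tz 0.23
-47 ty 0.45 tz 0.33
-49 ty 0.52 tz 0.41
-51 ty 0.59 tz 0.48
```

Now I'll fit both directions together.

```bash
python3 - <<'E'
import numpy as np
from scipy.optimize import least_squares
d=np.array([(5,.072,1),(22,.162,1),(38,.131,1),(56,.221,1),(65,.289,1),(80,.332,1),(95.3,.41,1),(110.4,.499,1),(124.6,.544,1),
(-17,-.58,-1),(103.5,-.104,-1),(87.8,-.132,-1),(75,-.230,-1),(63,-.316,-1),(54.2,-.333,-1),(38.7,-.377,-1),(23.8,-.447,-1)])
def f(p,d):
    drum=d[:,0]-np.degrees(d[:,1])/4
    return np.r_[p[1]*d[:,2]+p[2]*np.sin(np.radians(drum-p[0]))-d[:,1],(p[2]-.28),(p[1]-.33)]
for dd in (d,d[d[:,2]>0],d[d[:,2]<0]):
    s=least_squares(f,[75,.33,.28],args=(dd,)); print(s.x.round(3),f(s.x,dd).round(3))
def g(p,d):
    drum=d[:,0]-np.degrees(d[:,1])/4
    return p[1]*d[:,2]+p[2]*np.sin(np.radians(drum-p[0]))-d[:,1]
s=least_squares(g,[75,.33,.28],args=(d,)); print(s.x)
E
```

```text
[63.608  0.301  0.283] [-0.015 -0.058  0.039  0.027 -0.002  0.026  0.014 -0.017 -0.016  0.009
 -0.01  -0.044  0.001  0.034  0.009 -0.019 -0.01   0.003 -0.029]
[74.81   0.344  0.283] [ 0.005 -0.05   0.036  0.017 -0.013  0.015  0.006 -0.02  -0.01   0.003
  0.014]
[58.696  0.319  0.286] [-0.004 -0.008 -0.04   0.007  0.041  0.015 -0.014 -0.009  0.006 -0.011]
[63.59052979  0.29932244  0.28411453]
```

The two-direction fit gives the heavy side at the bottom at a wheel turn of about 64 to 66°. Taken alone, the + direction gives 75° and the − direction 59°. The target is 65°. I'll hop over the spoke and push it + to about 69.5° (65° plus the roughly 4.7° wind-up), let it spring back, then pinch the near-upright spoke without moving it.

Emit:
move_arm(
  moves=[
    {"translation": [0, -0.1, -1.1], "yaw": 0, "fingers": 2},
    {"translation": [0, 0, -2.2], "yaw": 0, "fingers": 2},
    {"translation": [0, 1.1, -2.3], "yaw": 0, "fingers": 2},
    {"translation": [0, 2.3, -2.3], "yaw": 0, "fingers": 2},
    {"translation": [0, 2.3, -1.2], "yaw": 0, "fingers": 2},
  ],
)

```text
time_s: 22.33
tcp_pos: [0.4752, -0.046, 0.264]
ee_rot: [0.003, 1.0, -0.023, 0.004]
wrist_force: [0.8, -0.5, -0.4]
width: 0.0017
```

```bash
python3 -c "
from h import *
print(rel(),telemetry.get_obs()['wrist_force'])
overlay('pics/ov13.png',[30])
plan([-35,-30,-25,-20,-15,-10,-6,-3],1)"
```

```text
(np.float64(-91.25429702785902), np.float64(114.02561638679678), np.float64(3.3841030285505385)) [ 0.80920832 -0.51885325 -0.37874352]
-35 ty -0.54 tz 1.28
-30 ty -0.83 tz 1.13
-25 ty -1.15 tz 0.99
-20 ty -1.47 tz 0.87
-15 ty -1.81 tz 0.78
-10 ty -2.16 tz 0.70
-6 ty -2.44 tz 0.66
-3 ty -2.65 tz 0.64
```

View pics/ov13.png

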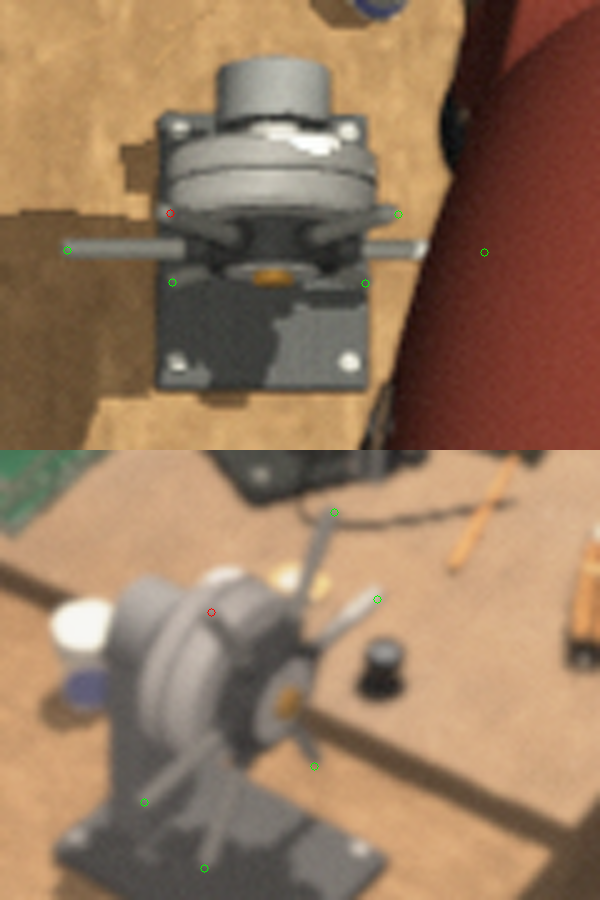

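Emit:
move_arm(
  moves=[
    {"translation": [0, 0, 1.1], "yaw": 0, "fingers": 2},
    {"translation": [0, -0.65, 1.0], "yaw": 0, "fingers": 2},
    {"translation": [0, -0.97, 0.85], "yaw": 0, "fingers": 2},
    {"translation": [0, -1.29, 0.72], "yaw": 0, "fingers": 2},
    {"translation": [0, -1.63, 0.62], "yaw": 0, "fingers": 2},
  ],
)

```text
time_s: 22.85
tcp_pos: [0.4746, -0.0001, 0.2461]
ee_rot: [0.001, 1.0, -0.021, 0.0]
wrist_force: [-0.8, -4.1, 2.9]
width: 0.0022
```

```bash
python3 -c "
from h import *
plog(1)
plan([-11,-6,-2,1,3,5,8,9.5,10],1)"
```

```text
t 22.95 rel y -44.8 z 96.1 x 1.1 phi -16.4 F(y,z) -2.3 2.3 contact R 104 T 0.145 raw [-4.1 -0.5 -2.2]
-11 ty -0.37 tz 0.26
-6 ty -0.72 tz 0.20
-2 ty -1.01 tz 0.17
1 ty -1.21 tz 0.16
3 ty -1.31 tz 0.16
5 ty -1.42 tz 0.16
8 ty -1.57 tz 0.17
9.5 ty -1.65 tz 0.17
10 ty -1.68 tz 0.18
```

Emit:
move_arm(
  moves=[
    {"translation": [0, -0.35, 0.2], "yaw": 0, "fingers": 2},
    {"translation": [0, -0.7, 0.2], "yaw": 0, "fingers": 2},
    {"translation": [0, -1.0, 0.18], "yaw": 0, "fingers": 2},
    {"translation": [0, -1.2, 0.16], "yaw": 0, "fingers": 2},
    {"translation": [0, -1.4, 0.16], "yaw": 0, "fingers": 2},
  ],
)

```text
time_s: 23.37
tcp_pos: [0.4762, 0.0348, 0.2411]
ee_rot: [0.0, 1.0, -0.021, 0.0]
wrist_force: [0.0, -3.7, 2.3]
width: 0.0026
```

```bash
python3 -c "
from h import *
plog(1)
plan([6,7,8,9,9.5,10],1)"
```

```text
t 23.47 rel y -10.3 z 91.0 x 0.7 phi 4.3 F(y,z) -3.1 2.3 contact R 74 T 0.232 raw [-3.7 -2.9 -2.7]
6 ty -0.09 tz -0.04
7 ty -0.14 tz -0.04
8 ty -0.19 tz -0.04
9 ty -0.24 tz -0.03
9.5 ty -0.27 tz -0.03
10 ty -0.30 tz -0.03
```

Emit:
move_arm(
  moves=[
    {"translation": [0, -0.1, -0.04], "yaw": 0, "fingers": 2},
    {"translation": [0, -0.2, -0.04], "yaw": 0, "fingers": 2},
    {"translation": [0, -0.28, -0.03], "yaw": 0, "fingers": 2},
    {"translation": [0, -0.28, -0.03], "yaw": 0, "fingers": 2},
  ],
)

```text
time_s: 23.8
tcp_pos: [0.4763, 0.0416, 0.2415]
ee_rot: [-0.0, 1.0, -0.022, -0.0]
wrist_force: [0.5, -3.4, -1.2]
width: 0.002
```

```bash
python3 -c "
from h import *
plog(1)"
```

```text
t 23.90 rel y -3.9 z 91.5 x 0.5 phi 9.3 F(y,z) -4.1 -1.0 contact R 75 T 0.301 raw [-3.4 -4.4 -4.7]
```

Emit:
move_arm(
  moves=[
    {"translation": [0, 0.3, 0], "yaw": 0, "fingers": 2},
    {"translation": [0, 1.0, 0], "yaw": 0, "fingers": 2},
    {"translation": [0, 1.2, -1.3], "yaw": 0, "fingers": 20},
    {"translation": [0, 0.5, -2.4], "yaw": 0, "fingers": 40},
    {"translation": [0, -0.6, -2.4], "yaw": 0, "fingers": 40},
  ],
)

```text
time_s: 24.32
tcp_pos: [0.4789, 0.0551, 0.3061]
ee_rot: [-0.0, 1.0, -0.023, 0.003]
wrist_force: [2.3, 0.2, -0.5]
width: 0.0374
```

```bash
python3 -c "
from h import *
print(rel(),telemetry.get_obs()['wrist_force'])
overlay('pics/ov14.png',[65])"
```

```text
(np.float64(9.882734555971767), np.float64(156.1186728225869), np.float64(2.5370884398117863)) [ 2.2798673   0.24915773 -0.4991172 ]
```

View pics/ov14.png

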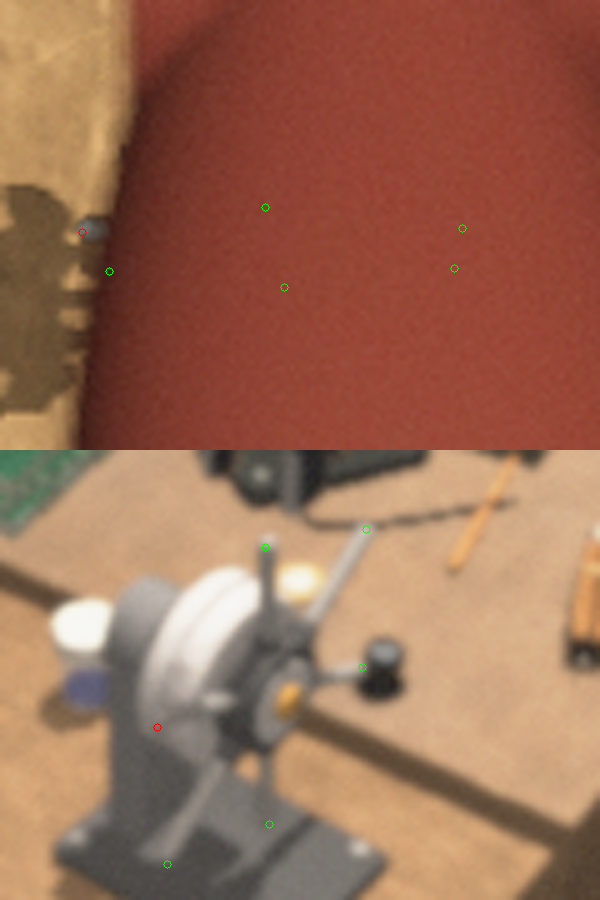

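The overlay at 65° fits; the tip is seen at (268,540), so the wheel is at about 64°. Now I'll descend over this spoke and pinch it.

Emit:
move_arm(
  moves=[
    {"translation": [0, 0.18, 0.2], "yaw": 0, "fingers": 40},
    {"translation": [0, 0.18, 1.0], "yaw": 0, "fingers": 40},
    {"translation": [0, 0.18, 2.0], "yaw": 0, "fingers": 40},
    {"translation": [0, 0.18, 2.7], "yaw": 0, "fingers": 40},
    {"translation": [0, 0.18, 2.7], "yaw": 0, "fingers": 40},
  ],
)

```text
time_s: 24.83
tcp_pos: [0.474, 0.0511, 0.2302]
ee_rot: [-0.0, 1.0, -0.022, -0.003]
wrist_force: [-1.2, 0.4, -0.1]
width: 0.0399
```

```bash
python3 -c "
from h import *
c=capture('wrist'); cv2.imwrite('pics/wrist15.png',c['image'][:,:,::-1])
print(rel(),telemetry.get_obs()['wrist_force'])"
```

```text
(np.float64(5.812581998787077), np.float64(82.2103172346412), np.float64(-1.191538340133929)) [ 0.06731615  0.57681062 -0.12686527]
```

View pics/wrist15.png

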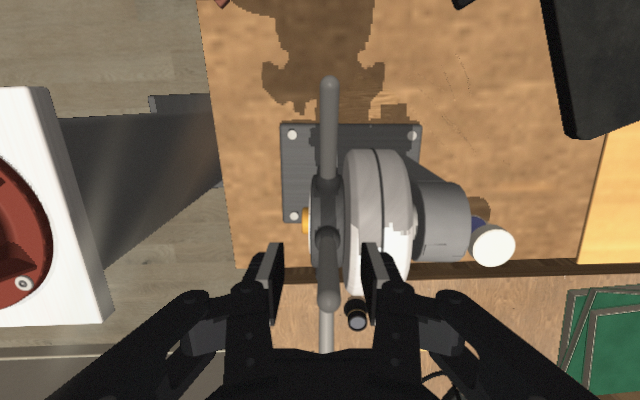

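The wrist picture shows the spoke at column 328, between the jaws, with its tip at about (328,300). Closing.

Emit:
move_arm(
  moves=[
    {"translation": [0, 0, 0], "yaw": 0, "fingers": 25},
    {"translation": [0, 0, 0], "yaw": 0, "fingers": 14},
    {"translation": [0, 0, 0], "yaw": 0, "fingers": 4},
    {"translation": [0, 0, 0], "yaw": 0, "fingers": 4},
    {"translation": [0, 0, 0], "yaw": 0, "fingers": 4},
  ],
)

```text
time_s: 25.3
tcp_pos: [0.4769, 0.0518, 0.2352]
ee_rot: [0.0, 1.0, -0.022, 0.001]
wrist_force: [-3.5, -0.4, 7.2]
width: 0.008
```

Emit:
move_arm(
  moves=[
    {"translation": [0, 0, 0], "yaw": 0, "fingers": 4},
    {"translation": [0, 0, 0], "yaw": 0, "fingers": 4},
    {"translation": [0, 0, 0], "yaw": 0, "fingers": 4},
  ],
)

```text
time_s: 25.55
tcp_pos: [0.477, 0.0519, 0.2352]
ee_rot: [0.0, 1.0, -0.022, 0.001]
wrist_force: [-3.1, -1.3, 6.2]
width: 0.0083
```

```bash
python3 -c "
from h import *
overlay('pics/ov16.png',[64.5])
c=capture('wrist'); cv2.imwrite('pics/wrist16.png',c['image'][:,:,::-1])
o=telemetry.get_obs(); print(rel(),o['wrist_force'],o['torque'],o['width'],o['dq'].round(4))
im=np.hstack([cv2.resize(cv2.imread('pics/ov16.png')[450:],(480,360)),cv2.resize(cv2.imread('pics/wrist16.png')[:,160:],(320,360))]);cv2.imwrite('pics/fin16.png',im)"
```

```text
(np.float64(6.607388837863089), np.float64(85.16853930812232), np.float64(0.710881506171211)) [-3.43104801 -0.56113158  5.95416204] [-0.12895843  0.72520698 -0.06811796] 0.008161082929398236 [ 0.0012 -0.0023 -0.0003  0.0003 -0.0015  0.0019]
```

View pics/fin16.png

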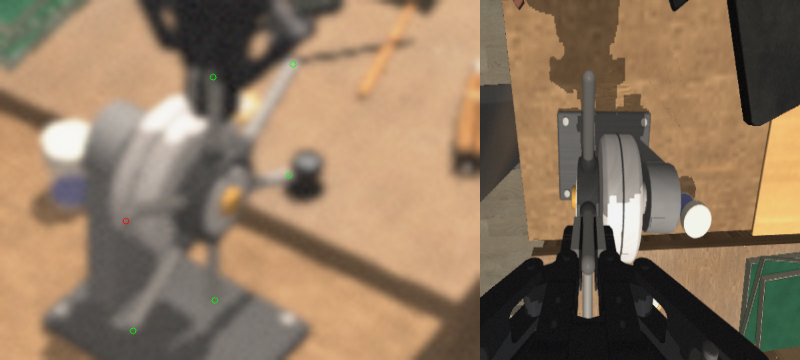

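The spoke is gripped at a width of 8.2 mm, the wheel is still at about 64.5° with the tips on the overlay, and everything is at rest. Handing in.

```bash
python3 -c "
from plant import job
print(job.hand_in())"
```

```text
the job is handed in; nothing more can be done
None
```

I handed the job in at about 25.6 s. The heavy side is at the bottom by my estimate, and the fingers are holding a near-upright spoke. No verdict came back.

**Finding the heavy side:** I pushed the spokes with shut fingers in both directions and fitted the felt torque.
- **Both directions together:** the heavy side is at the bottom at a wheel turn of about 64°, with a drag of 0.30 N m and a pull of 0.28 N m.
- **Disagreement:** the + direction alone gave 75° and the − direction alone gave 59°. At the angle I left it, 75° would be about 10° off and 59° about 6°, both inside the 20° limit.

**Final position:** I brought the wheel to 69°, let the spring relax to about 64–65°, and pinched the spoke there.

**Last checks:**
- **Grip:** the finger opening read 8.2 mm on the 10 mm spoke, and the joints were at rest. The finger force on the spoke was not measured separately.
- **Wheel angle:** the overlay still fitted at about 64.5° after the fingers closed.
- **Wrist force:** about 7 N.
- **Bystanders:** I saw nothing disturbed in the pictures, but I did not measure their positions at the end.

**What went wrong:** an early sweep with the spoke pinched slipped out of the fingers, because I sent several moves without checking in between. The shut fingers then bumped the next spoke at about 8 N. I dropped that sweep and measured by pushing instead.

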